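# Open the bayonet socket and nest the tube sections in it

## Robot

A 6-joint arm with a two-finger parallel gripper is mounted at the origin on the work surface. World frame = base frame: x ahead of the robot, y to its left, z up, the work surface at z = 0. Lengths are in m, angles in rad, forces in N, time in s.
With the tool pointing down it reaches from about 0.35 to 0.95 m from the base axis. Payload 17.4 kg.
Tool frame: the origin (TCP) lies on the mounting face of the last link; the fingertips stand 186 mm ahead of it and the grasp point (between the pads) lies 167 mm ahead of it (bot.tips_ahead is the z of the fingertips in the tool frame, in m); z points along the fingers, y is the line along which they close (so a half turn about z gives the same grasp; the last joint's range is limited). The gripper opens to 93 mm and grips with 3 to 60 N. Pads are 15 mm wide; open, the fingers measure 128 mm over their backs; the gripper's body (75 mm by 188 mm) begins 65 mm behind the grasp point.
Start: joints at [1.198, 0.116, 1.442, -0, 1.584, -0.038], TCP at [0.222, 0.638, 0.405] pointing down, gripper open.
Joint ranges: [-2.83, 2.83], [-0.83, 2.19], [0.07, 2.5], [-1.14, 4.28], [0.01, 3], [-2.97, 2.97]. Speed limits (rad/s): [1.89, 1.89, 2.22, 3.14, 3.14, 3.14].

## Interface

Orientations are given as [roll, pitch, yaw] about the fixed x, y, z axes, in that order (R = Rz(yaw) Ry(pitch) Rx(roll)).
In Python, from plant import read_state, eyes, ticket, bot gives the robot as it stands.
- The arm moves only by the shell command python3 -m jog 'ROWS' [FORCE]. ROWS is JSON, a list that holds one entry, the list of rows, each a list of 7 numbers: the shift along the tool's x, y, z normalised to -1 to 1, where 1 is 0.15 m, then the turn, a rotation vector about the tool's x, y, z normalised to -1 to 1, where 1 is 0.5 rad, then the opening, from 0 (shut) to 1 (fully open). A call has 1 to 12 rows; each row shifts and turns the commanded pose from where the row before left it, along the tool's axes as they then stand; what a row does not reach is not made up. A row lasts 1/10 s, in which the tool goes at most 50 mm and 8.59 degrees, less where a joint would pass 70% of its speed; a pose out of reach is approached as far as the arm can. A call with a number of a shift or a turn outside -1 to 1 is refused whole. A call with a gripper value outside its range is refused whole. The fingers move at their own pace and stop on an object; FORCE is the grip in N (left out, the last holds). Time passes only in rows, so rows that do not move let the fingers close. It gives the time, the measured TCP pose, the force, the opening and the grip force at its end, in the units of the state.
- read_state(): the state, without advancing time (a new reading comes with each control period).
- eyes.read_camera(name): name is "side" or "top"; returns a dict with "image" (400x640x3 uint8, red, green, blue), "fovy" (degrees; the focal length in pixels is half the picture's height over the tangent of half this angle, whatever the lens; pixels are square), "cx", "cy" (the principal point, pixels), "k1" (the pictures are not rectified: a ray, as slopes to the right and down, at radius r is drawn at 1 + k1 r^2 times it, then the intrinsics apply), "T" (4x4, takes a point from camera to world coordinates). Camera axes: x right, y down, z forward; pixel columns grow to the right and rows downward; lengths in m; the calibration is good to about 2 mm. A picture is of the moment at which its call begins. There is no depth.
- ticket.finish_job(): hands the job in; it is judged then, once.
The state is a dict: "time": time; "joints": joint angles; "joint_velocities": joint speeds; "joint_torque": joint torques, N m; "position": TCP position; "tool_rot": TCP orientation; "contact_force": force on the tool from outside, world axes, zero at the start; "wrist_torque": the same for the moment, N m; "opening": finger opening in m; "grip_force": force on a finger pad.
Only numpy, scipy, OpenCV 4.12 (cv2) and the standard library are available. Lean on these libraries where they do the work, as an engineer would, in place of code of your own. Each camera call takes 0.05 s, during which the arm holds its last target. There are 200 camera calls.

## Task

Turn the cap of the orange-collared socket anticlockwise (seen from above) until its lugs stand in the slots, lift it off and lay it flat, grip up, in the middle of the blue mat. Then nest all the loose tube sections that are there (up to five: black, white, red, green, yellow) upright in the open socket in size order, widest first, each standing right down inside the next wider one. Leave the phone and the nose cone where they are.

Things in the scene. Friction and masses are not known exactly. Their poses are not given: they have to be found in the camera images.
- socket: Fixed round black socket, 124 mm across, 35 mm high. Its orange top flange (30 to 35 mm above the bench, inner diameter 94 mm) has two slots, at +x and -x of its frame; the cap's lugs run under it on a ledge 22 mm above the bench. The mouth below the ledge is 76 mm wide, its flat floor 5 mm above the bench. Origin: centre of its underside, z up.
- socket_slot (a point): The middle of the slot at the socket's +x side, at the flange's top (50 mm from the axis); the other is across the mouth. Each slot is 22 mm wide. Stops under the flange let the lugs turn from about 75 degrees clockwise of the slots to about 6 degrees past them anticlockwise.
- cap: Grey round cap, 88 mm diameter, 8 mm thick, 130 g; yellow lugs (14 mm wide, 6 mm high) at its +x and -x sides reach 54 mm from the axis. At first it lies in the socket, underside 22 mm above the bench, lugs under the flange 30 to 55 degrees clockwise of the slots. With cap x along socket x (either way round) it lifts straight out, 2 to 4 mm play. Origin: centre of its underside, z up.
- cap_grip (a point): Centre of the top of the cap's yellow upright grip bar, 42 mm above the cap's underside. The bar lies along the cap's x axis (in line with the lugs): 60 mm long, 12 mm wide, 34 mm high above the disc. The cap turns freely in the socket.
- mat: Fixed blue square mat, 160 x 160 mm, 4 mm thick, on the bench. Origin: centre of its underside.
- section1: Black round tube section, open at the top, closed at the bottom by a brass foot: outer diameter 68 mm, inner diameter 63 mm, height 52 mm, floor 4 mm thick, 100 g, standing upright. Size 1 of 5 (1 the widest and shortest, 5 the narrowest and tallest). Origin: centre of its underside, z up along its axis. May be absent.
- section2: White round tube section, open at the top, closed at the bottom by a brass foot: outer diameter 57 mm, inner diameter 52 mm, height 69 mm, floor 4 mm thick, 100 g, standing upright. Size 2 of 5 (1 the widest and shortest, 5 the narrowest and tallest). Origin: centre of its underside, z up along its axis. May be absent.
- section3: Red round tube section, open at the top, closed at the bottom by a brass foot: outer diameter 46 mm, inner diameter 41 mm, height 86 mm, floor 4 mm thick, 100 g, standing upright. Size 3 of 5 (1 the widest and shortest, 5 the narrowest and tallest). Origin: centre of its underside, z up along its axis. May be absent.
- section4: Green round tube section, open at the top, closed at the bottom by a brass foot: outer diameter 35 mm, inner diameter 30 mm, height 103 mm, floor 4 mm thick, 100 g, standing upright. Size 4 of 5 (1 the widest and shortest, 5 the narrowest and tallest). Origin: centre of its underside, z up along its axis. May be absent.
- section5: Yellow round tube section, open at the top, closed at the bottom by a brass foot: outer diameter 24 mm, inner diameter 19 mm, height 120 mm, floor 20 mm thick, 100 g, standing upright. Size 5 of 5 (1 the widest and shortest, 5 the narrowest and tallest). Origin: centre of its underside, z up along its axis. May be absent.
- phone: Phone in a red case lying flat, 150 x 78 x 10 mm, not to be disturbed. Origin: centre of its underside, long side along x.
- nosecone: Black pointed nose cone standing upright, 90 mm base diameter, 177 mm high, not to be disturbed. Origin: centre of its underside.
Not all that is in view belongs to the job. Of the things shaped like the section4, the green one is meant.

How it is judged:
On the way, in this order (a step that is already met when the one before it is completed fails the run):
1. the cap is turned until its lugs stand in the slots, still seated in the socket (angle between the x axis of cap and the x axis of socket, either way round below 0.16 rad and z of cap in the frame of socket below 0.03 m and horizontal distance between cap and socket below 0.01 m), for 0.1 s.
2. the cap is lifted clear of the collar (z of cap in the frame of socket above 0.045 m and angle between cap's own z axis and vertical below 0.5 rad), for 0.1 s.
3. the cap lies flat on the mat, grip up, released (horizontal distance between cap and mat below 0.03 m and angle between cap's own z axis and vertical below 0.08 rad and z of cap in the frame of mat below 0.008 m and linear speed of cap below 0.03 m/s and contact force between the fingers and cap below 0.1 N), for 0.2 s.
At the end, for the whole second after the job is handed in: Cap flat, grip up, within 30 mm of the mat's centre; each section present upright (7 degrees) in the socket, underside at most 27 mm above the socket's underside, axes of neighbouring sizes within 9 mm (15 mm with one size missing between); all at rest (horizontal distance between cap and mat below 0.03 m and angle between cap's own z axis and vertical below 0.08 rad and z of cap in the frame of mat below 0.008 m and linear speed of each of cap, section1, section2, section3, section4, section5 below 0.03 m/s and horizontal distance between each of section1, section2, section3, section4, section5 and socket below 0.025 m and z of each of section1, section2, section3, section4, section5 in the frame of socket below 0.027 m and angle between each of section1, section2, section3, section4, section5's own z axis and vertical below 0.12 rad and horizontal distance between section1 and section2 below 0.009 m and horizontal distance between section2 and section3 below 0.009 m and horizontal distance between section3 and section4 below 0.009 m and horizontal distance between section4 and section5 below 0.009 m and horizontal distance between section1 and section3 below 0.015 m and horizontal distance between section2 and section4 below 0.015 m and horizontal distance between section3 and section5 below 0.015 m); the robot touches nothing.
It fails at once if the phone is moved more than 30 mm (distance of phone from where it was at the start of the episode above 0.03 m).
It fails at once if the nosecone is moved more than 30 mm (distance of nosecone from where it was at the start of the episode above 0.03 m).
Of section1, section2, section3, section4, section5 only 4 to 5 are there at a start; the rules pass over those that are not, and their reading is None.
At some moment in a run one of section1, section2, section3, section4 may be knocked a few centimetres aside while the robot is not near it.
It also fails if it takes over 192 s, if anything falls off the work surface, if the arm or the gripper's body presses on something with over 40 N, if the wrist force passes 120 N, or if a joint passes its speed limit or range.

## Working session

There is one attempt and no reset: what is moved stays moved. The work goes in short steps, Python scripts to look and compute and a shell command to move; the robot and the scene stay as the last step left them, time stands still between calls to the robot, and variables do not carry over. Pictures are saved under pics/ and viewed, at most 14 in all, crops included, and the job is handed in when it is done.

```bash
ls; mkdir -p pics
cat > h.py <<'E'
import numpy as np,cv2,json
from plant import read_state,eyes,ticket,bot
from scipy.spatial.transform import Rotation as Ro
def cam(n):
    c=eyes.read_camera(n); np.save(f'/tmp/{n}.npy',c,allow_pickle=True); return c
def ray(c,u,v):
    f=200/np.tan(np.radians(c['fovy'])/2); xd=np.array([(u-c['cx'])/f,(v-c['cy'])/f]); x=xd.copy()
    for _ in range(20): x=xd/(1+c['k1']*(x@x))
    T=np.array(c['T']); return T[:3,3],T[:3,:3]@np.array([x[0],x[1],1])
def onz(c,u,v,z):
    o,d=ray(c,u,v); return o+d*(z-o[2])/d[2]
def proj(c,p):
    T=np.array(c['T']); q=T[:3,:3].T@(np.array(p)-T[:3,3]); x=q[:2]/q[2]
    f=200/np.tan(np.radians(c['fovy'])/2); x=x*(1+c['k1']*(x@x)); return x*f+[c['cx'],c['cy']]
def save(c,fn,crop=None,s=1):
    im=c['image'][:,:,::-1]
    if crop: im=im[crop[1]:crop[3],crop[0]:crop[2]]
    cv2.imwrite(fn,cv2.resize(im,None,fx=s,fy=s,interpolation=cv2.INTER_CUBIC))
E
python3 - <<'E'
from h import *
for n in('top','side'):
    c=cam(n); save(c,f'pics/{n}0.png'); print(n,c['fovy'],c['cx'],c['cy'],c['k1'],np.round(c['T'],3).tolist(),c['image'].shape)
s=read_state(); print({k:np.round(v,3).tolist() for k,v in s.items()})
E
```

```text
pics
top 52.50146851241722 324.91095065768155 199.83584690846823 -0.10377264198330706 [[-0.005, -0.997, 0.075, 0.492], [-1.0, 0.006, 0.008, 0.021], [-0.009, -0.075, -0.997, 1.093], [0.0, 0.0, 0.0, 1.0]] (400, 640, 3)
side 44.667457065423584 320.01150970158795 197.59650098984366 -0.10448446103195584 [[0.828, -0.305, 0.471, -0.037], [-0.561, -0.46, 0.688, -0.825], [0.007, -0.834, -0.552, 0.768], [0.0, 0.0, 0.0, 1.0]] (400, 640, 3)
{'time': 0.1, 'joints': [1.198, 0.116, 1.442, -0.0, 1.584, -0.038], 'joint_velocities': [-0.001, -0.001, -0.001, 0.0, -0.001, 0.002], 'joint_torque': [0.001, -72.289, -62.386, 0.078, 0.023, -0.0], 'position': [0.222, 0.638, 0.404], 'tool_rot': [-3.141, -0.0, 2.807], 'contact_force': [-0.193, 0.419, -0.167], 'wrist_torque': [0.01, -0.031, 0.04], 'grip_force': 0.0, 'opening': 0.093}
```

View pics/top0.png

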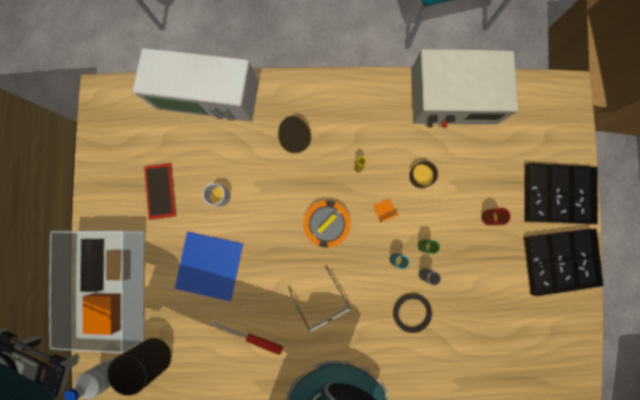

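View pics/side0.png

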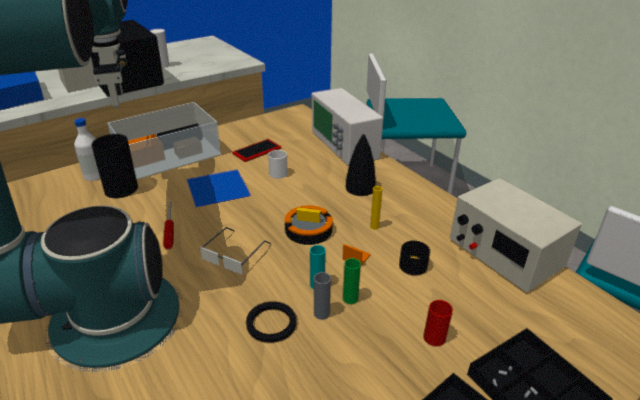

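The pictures show the orange socket at top (327,222) and side (309,224), and the mat at (209,266). The phone is at (160,191) and the nose cone at (295,134).

All five sections are present (top view pixels):
- black (423,174)
- white (215,194)
- red (496,216)
- green (429,246)
- yellow (360,161)

Possible confusions:
- for green: the teal tube (399,260) and grey tube (430,276)
- for black: the flat ring (412,313)
- for the orange socket: the orange wedge (386,210)

Next I'll measure and check a crop.

```bash
cat > m.py <<'E'
from h import *
# bbox(top), bbox(side), hsv lo, hi, radius, height
O={'white':((198,176,234,212),(264,146,292,182),None,.0285,.069),
'yellow':((350,148,370,174),(366,180,386,234),((20,120,50),(34,255,255)),.012,.120),
'green':((414,234,444,258),(340,254,364,308),((45,120,20),(80,255,255)),.0175,.103),
'red':((478,202,516,230),(420,296,456,350),((0,150,40),(8,255,255)),.023,.086),
'black':((404,154,444,192),(396,238,434,276),None,.034,.052)}
def mask(c,n,bb):
    im=c['image'][bb[1]:bb[3],bb[0]:bb[2]]; hsv=cv2.cvtColor(im,cv2.COLOR_RGB2HSV).astype(int)
    lh=O[n][2]
    if lh: m=cv2.inRange(hsv.astype(np.uint8),lh[0],lh[1])>0
    elif n=='white': m=(hsv[...,1]<75)&(hsv[...,2]>85)
    else: m=hsv[...,2]<60
    k,l,s,_=cv2.connectedComponentsWithStats(m.astype(np.uint8)); i=1+np.argmax(s[1:,4])
    v,u=np.nonzero(l==i); return u+bb[0],v+bb[1]
def bear(c,u,v):
    b=[]; 
    for a,d in zip(u,v):
        for e in(-.5,.5):
            for g in (-.5,.5):
                D=ray(c,a+e*.8,d+g*.8)[1]; b.append(np.arctan2(D[1],D[0]))
    b=np.unwrap(np.array(b)); return (b.min()+b.max())/2,(b.max()-b.min())/2
def loc(ct,cs,n,bt=None,bs=None):
    _,_,_,r,h=O[n]; bt=bt or O[n][0]; bs=bs or O[n][1]
    ut,vt=mask(ct,n,bt); us,vs=mask(cs,n,bs)
    a,wa=bear(ct,ut,vt); b,wb=bear(cs,us,vs)
    pa=np.array(ct['T'])[:2,3]; pb=np.array(cs['T'])[:2,3]
    A=np.array([[np.cos(a),-np.cos(b)],[np.sin(a),-np.sin(b)]]); t=np.linalg.solve(A,pb-pa)
    p=pa+t[0]*A[:,0]
    # radial: farthest top-rim point in top view
    far=max(np.linalg.norm(onz(ct,x,y,h)[:2]-pa) for x,y in zip(ut,vt))+.0012-r
    q=pa+far*A[:,0]
    print(n,'n',len(ut),len(us),'xsect',p.round(4),'halfw mm',round(1e3*t[0]*np.sin(wa),1),round(1e3*t[1]*np.sin(wb),1),'true',1e3*r,'far-est',q.round(4))
    return p,q
E
cat > a.py <<'E'
from m import *
ct=cam('top');cs=cam('side')
for n in O: loc(ct,cs,n)
hsv=cv2.cvtColor(ct['image'],cv2.COLOR_RGB2HSV)
m=cv2.inRange(hsv,(8,190,120),(18,255,255)); m[:190]=0;m[260:]=0;m[:,:295]=0;m[:,360:]=0
v,u=np.nonzero(m); print('orange',len(u),u.min(),u.max(),v.min(),v.max())
P=np.array([onz(ct,a,b,.035)[:2] for a,b in zip(u,v)])
cc=cv2.minEnclosingCircle(P.astype(np.float32)); print('socket circ',cc)
C=np.array(cc[0]); d=P-C; an=np.degrees(np.arctan2(d[:,1],d[:,0]))%360; 
sel=(np.hypot(d[:,0],d[:,1])>.046); print(np.histogram(an[sel],bins=36,range=(0,360))[0])
m2=cv2.inRange(hsv,(20,150,100),(34,255,255)); m2[:195]=0;m2[250:]=0;m2[:,:300]=0;m2[:,355:]=0
v,u=np.nonzero(m2); P=np.array([onz(ct,a,b,.064)[:2] for a,b in zip(u,v)]); r=cv2.minAreaRect(P.astype(np.float32)*1000); print('bar',r,len(u))
w,V=np.linalg.eigh(np.cov(P.T)); print('dir deg',np.degrees(np.arctan2(*V[::-1,1]))%180, P.mean(0))
mm=cv2.inRange(hsv,(105,150,60),(125,255,255)); mm[:225]=0;mm[305:]=0;mm[:,:170]=0;mm[:,250:]=0
v,u=np.nonzero(mm); P=np.array([onz(ct,a,b,.004)[:2] for a,b in zip(u,v)]); print('mat',P.mean(0),cv2.minAreaRect(P.astype(np.float32)*1000))
for n,p in (('phone',(160,191)),('cone',(295,134))): print(n,onz(ct,*p,.01))
a=cv2.resize(ct['image'][190:255,295:360,::-1],(520,520),interpolation=3); b=cv2.resize(cs['image'][190:255,275:340,::-1],(520,520),interpolation=3)
cv2.imwrite('pics/sock.png',cv2.resize(np.hstack([a,b]),(800,400)))
E
python3 a.py
```

```text
white n 315 496 xsect [0.5873 0.3199] halfw mm 30.7 29.5 true 28.5 far-est [0.5861 0.3161]
yellow n 188 464 xsect [ 0.6624 -0.0604] halfw mm 16.1 18.3 true 12.0 far-est [ 0.664  -0.0612]
green n 31 665 xsect [ 0.4546 -0.2267] halfw mm 10.7 17.6 true 17.5 far-est [ 0.4539 -0.2312]
red n 279 866 xsect [ 0.5249 -0.4163] halfw mm 20.1 23.0 true 23.0 far-est [ 0.5248 -0.4146]
black n 33 819 xsect [ 0.6376 -0.2318] halfw mm 22.3 33.7 true 34.0 far-est [ 0.6346 -0.2266]
orange 597 304 349 201 246
socket circ ((0.5096755623817444, 0.026328077539801598), 0.06145497038960457)
[14 20 21 21 20 19 19 18 19 17 19 19 20 20 20 16  0  0 13 20 18 18 20 19
 18 19 16 20 18 22 20 19 21 14  0  0]
bar ((514.3549194335938, 20.15243911743164), (10.765998840332031, 73.49893188476562), 44.65758514404297) 118
dir deg 134.82167343121068 [0.51075071 0.02398506]
mat [0.39706139 0.34499075] ((397.0575256347656, 345.56842041015625), (151.74319458007812, 151.56375122070312), 77.60903930664062)
phone [0.59969782 0.48197974 0.01      ]
cone [0.75300505 0.11059772 0.01      ]
```

View pics/sock.png

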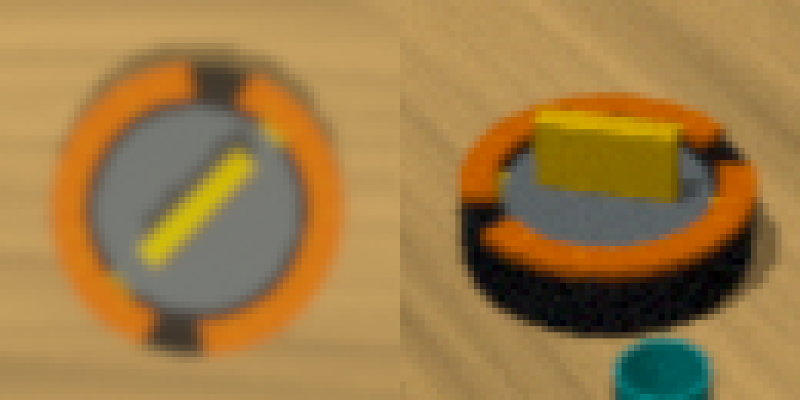

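The crop shows orange flange gaps (slots) about 9.5° clockwise of image-up. The bar and lugs lie about 45° clockwise, so the cap needs about 36° anticlockwise. This is the right socket, with a matching yellow bar.

```bash
cat > go.py <<'E'
import sys
from h import *
# go.py x y z yawdeg : shift (units) in present tool frame, turn units about tool z
x,y,z,w=map(float,sys.argv[1:5]); s=read_state()
R=Ro.from_euler('xyz',s['tool_rot']); d=R.inv().apply(np.array([x,y,z])-s['position'])/.15
t=-((w-np.degrees(s['tool_rot'][2])+180)%360-180); 
print('t',round(s['time'],2),'pos',np.round(s['position'],4),'rot',np.degrees(s['tool_rot']).round(2),'shift',d.round(3),'turn',round(np.radians(t)/.5,3),'F',np.round(s['contact_force'],1),'open',round(s['opening'],4),'grip',round(s['grip_force'],1))
E
python3 go.py 0.510 0.0255 0.405 134.8
```

```text
t 0.2 pos [0.2218 0.6375 0.4043] rot [-179.96    0.    160.82] shift [-3.155e+00 -3.223e+00 -2.000e-03] turn 0.908 F [-0.2 -0.2 -0.3] open 0.0931 grip 0.0
```

```bash
python3 -m jog '[[[-0.1,-0.1,0,0,0,0,0.6],[-0.2,-0.2,0,0,0,0,0.6],[-0.2,-0.2,0,0,0,0,0.6],[-0.2,-0.2,0,0,0,0,0.6],[-0.2,-0.2,0,0,0,0,0.6],[-0.2,-0.2,0,0,0,0,0.6],[-0.2,-0.2,0,0,0,0,0.6],[-0.2,-0.2,0,0,0,0,0.6],[-0.2,-0.2,0,0,0,0,0.6],[-0.2,-0.2,0,0,0,0,0.6],[-0.2,-0.2,0,0,0,0,0.6],[-0.2,-0.2,0,0,0,0,0.6]]]' 30
python3 -m jog '[[[-0.2,-0.2,0,0,0,0,0.6],[-0.2,-0.2,0,0,0,0,0.6],[-0.2,-0.2,0,0,0,0,0.6],[-0.15,-0.2,0,0,0,0,0.6],[-0.1,-0.12,0,0,0,0,0.6],[0,0,0,0,0,0.2,0.6],[0,0,0,0,0,0.25,0.6],[0,0,0,0,0,0.25,0.6],[0,0,0,0,0,0.2,0.6],[0,0,0,0,0,0,0.6]]]' 30
python3 go.py 0.510 0.0255 0.260 134.8
```

```text
time: 1.4
position: [0.4346, 0.1966, 0.4049]
tool_rot: [3.141, 0.0, 2.807]
contact_force: [1.0, 0.9, 0.1]
opening: 0.0557
grip_force: 0.0
time: 2.4
position: [0.5093, 0.026, 0.4047]
tool_rot: [-3.141, -0.0, 2.355]
contact_force: [0.3, 0.0, 0.0]
opening: 0.056
grip_force: 0.0
t 2.4 pos [0.5093 0.026  0.4047] rot [-1.7999e+02 -1.0000e-02  1.3493e+02] shift [-0.006  0.001  0.964] turn 0.005 F [0.3 0.  0. ] open 0.056 grip 0.0
```

```bash
python3 -m jog '[[[-0.006,0,0.2,0,0,0,0.5],[0,0,0.25,0,0,0,0.5],[0,0,0.25,0,0,0,0.5],[0,0,0.2,0,0,0,0.5],[0,0,0,0,0,0,0.5],[0,0,0,0,0,0,0.5]]]' 30
python3 - <<'E'
from h import *
c=cam('side'); save(c,'pics/s1.png',(220,100,400,260),4)
c=cam('top'); print(proj(c,[.51,.0255,.064]))
E
```

```text
time: 3.0
position: [0.5102, 0.0255, 0.2706]
tool_rot: [-3.141, -0.0, 2.359]
contact_force: [0.4, -0.4, 0.9]
opening: 0.0461
grip_force: 0.0
[326.66192502 222.96578474]
```

View pics/s1.png

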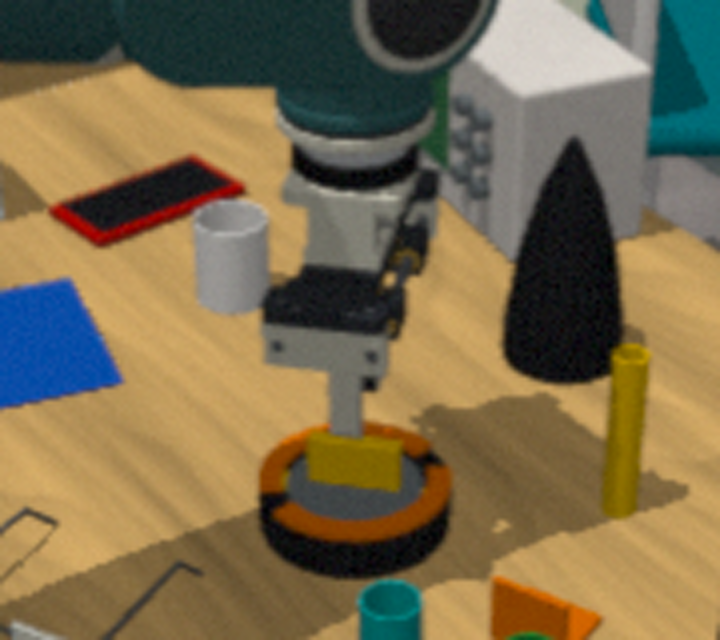

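The finger is centred on the bar in the along-bar direction (about 345 vs the bar's 355 in the crop). I'll descend and grip, then turn 36° in small steps.

```bash
python3 -m jog '[[[0,0,0.15,0,0,0,0.5],[0,0,0.14,0,0,0,0.5],[0,0,0,0,0,0,0.5],[0,0,0,0,0,0,0],[0,0,0,0,0,0,0],[0,0,0,0,0,0,0],[0,0,0,0,0,0,0],[0,0,0,0,0,0,0],[0,0,0,0,0,0,0]]]' 25
python3 -m jog '[[[0,0,0,0,0,-0.1,0],[0,0,0,0,0,-0.15,0],[0,0,0,0,0,-0.2,0],[0,0,0,0,0,-0.2,0],[0,0,0,0,0,-0.2,0],[0,0,0,0,0,-0.2,0],[0,0,0,0,0,-0.15,0],[0,0,0,0,0,-0.06,0],[0,0,0,0,0,0,0],[0,0,0,0,0,0,0]]]'
python3 - <<'E'
from h import *
c=cam('top'); s=cam('side')
a=cv2.resize(c['image'][190:255,295:360,::-1],(400,400),interpolation=3); b=cv2.resize(s['image'][190:255,275:340,::-1],(400,400),interpolation=3)
cv2.imwrite('pics/turn.png',np.hstack([a,b])); s=read_state(); print(s['contact_force'],s['wrist_torque'],np.degrees(s['tool_rot']))
E
```

```text
time: 4.0
position: [0.5101, 0.0254, 0.2267]
tool_rot: [3.141, 0.0, 2.357]
contact_force: [-1.5, -0.7, 5.1]
opening: 0.0114
grip_force: 25.0
time: 5.0
position: [0.5102, 0.0255, 0.2267]
tool_rot: [3.141, 0.001, 2.986]
contact_force: [-0.7, -0.3, 4.7]
opening: 0.0119
grip_force: 25.0
[0.09125861 0.32188327 4.4782012 ] [ 0.02655086  0.03135221 -0.05994819] [1.79992727e+02 4.52765014e-02 1.71064454e+02]
```

View pics/turn.png

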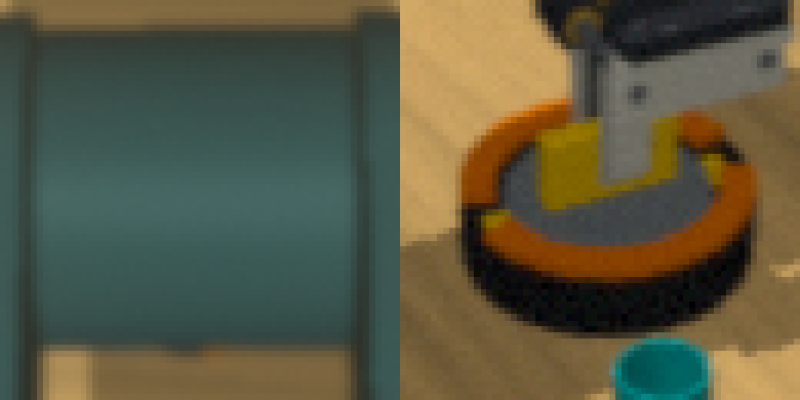

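The lugs show at (497,217) and (712,168), close to the slots. I'll check the angle by ray casting.

Run:
```python
from h import *
c=np.load('/tmp/side.npy',allow_pickle=True).item()
C=np.array([.5097,.0263])
f=lambda X,Y:(275+(X-400)*65/400-.4,190+Y*65/400-.4)
for nm,X,Y,z in (('lugL',497,217,.028),('lugR',712,168,.028),('slotL',476,216,.03),('slotR',722,150,.03)):
    p=onz(c,*f(X,Y),z)[:2]-C; print(nm,p.round(4),np.hypot(*p).round(4),np.degrees(np.arctan2(p[1],p[0])).round(1)%180)
for a in (165,170.5,176):
  for s in (1,-1):
    u=s*np.array([np.cos(np.radians(a)),np.sin(np.radians(a))])
    for r,z in((.05,.028),(.05,.035)):
        q=proj(c,[*(C+u*r),z]); print(a,s,z,((q[0]-275)*400/65+400).round(),((q[1]-190)*400/65).round())
# orange angular histogram on flange top in side view
hsv=cv2.cvtColor(c['image'],cv2.COLOR_RGB2HSV); m=cv2.inRange(hsv,(6,180,70),(18,255,255)); m[:190]=0;m[250:]=0;m[:,:275]=0;m[:,340:]=0
v,u=np.nonzero(m); P=np.array([onz(c,a,b,.035)[:2] for a,b in zip(u,v)]); d=P-C; r=np.hypot(*d.T); an=np.degrees(np.arctan2(d[:,1],d[:,0]))%360
sel=(r>.05)&(r<.06); print(np.histogram(an[sel],bins=72,range=(0,360))[0])
```

```text
lugL [-0.0494  0.0086] 0.0502 170.2
lugR [ 0.0441 -0.012 ] 0.0457 164.8
slotL [-0.0576  0.0116] 0.0588 168.6
slotR [ 0.0534 -0.0058] 0.0538 173.8
165 1 0.028 491.0 208.0
165 1 0.035 491.0 195.0
165 -1 0.028 719.0 163.0
165 -1 0.035 719.0 150.0
170.5 1 0.028 495.0 215.0
170.5 1 0.035 495.0 201.0
170.5 -1 0.028 715.0 157.0
170.5 -1 0.035 715.0 144.0
176 1 0.028 500.0 221.0
176 1 0.035 500.0 207.0
176 -1 0.028 709.0 151.0
176 -1 0.035 710.0 138.0
[5 4 2 5 1 0 0 0 0 0 0 0 0 0 0 4 4 4 4 4 5 4 3 4 5 4 4 4 4 4 4 5 5 2 0 0 1
 5 4 4 4 5 5 5 4 6 5 6 6 5 4 5 5 5 5 5 4 4 6 5 4 5 4 4 4 3 5 3 0 0 0 3]
```

```bash
python3 -m jog '[[[0,0,-0.03,0,0,0,0],[0,0,-0.03,0,0,0,0],[0,0,-0.03,0,0,0,0]]]' 30
python3 -m jog '[[[0,0,0,0,0,0,0]]]'
```

```text
time: 5.4
position: [0.5099, 0.0255, 0.24]
tool_rot: [-3.142, -0.0, 2.986]
contact_force: [0.1, 0.3, -1.4]
opening: 0.0121
grip_force: 30.0
time: 5.5
position: [0.5101, 0.0254, 0.2405]
tool_rot: [3.141, 0.001, 2.987]
contact_force: [-0.1, -0.7, -1.4]
opening: 0.0116
grip_force: 30.0
```

```bash
python3 -m jog '[[[0,0,-0.2,0,0,0,0],[0,0,-0.2,0,0,0,0],[0,0,-0.1,0,0,0,0],[0,0,0,0,0,0,0]]]'; python3 go.py 0.397 0.345 0.3 171
```

```text
time: 5.9
position: [0.5103, 0.0255, 0.3165]
tool_rot: [3.141, 0.003, 2.987]
contact_force: [-0.3, -1.0, -1.6]
opening: 0.0116
grip_force: 30.0
t 5.9 pos [0.5103 0.0255 0.3165] rot [179.97   0.18 171.13] shift [1.075 1.988 0.108] turn 0.004 F [-0.3 -1.  -1.6] open 0.0116 grip 30.0
```

```bash
python3 -m jog '[[[0.05,0.1,0,0,0,0,0],[0.1,0.18,0,0,0,0,0],[0.1,0.18,0,0,0,0,0],[0.1,0.18,0,0,0,0,0],[0.1,0.18,0,0,0,0,0],[0.1,0.19,0,0,0,0,0],[0.1,0.19,0,0,0,0,0],[0.1,0.19,0,0,0,0,0],[0.1,0.19,0,0,0,0,0],[0.1,0.19,0,0,0,0,0],[0.08,0.14,0,0,0,0,0],[0.04,0.08,0,0,0,0,0]]]'; python3 -m jog '[[[0,0,0.2,0,0,0,0],[0,0,0.2,0,0,0,0],[0,0,0.2,0,0,0,0],[0,0,0,0,0,0,0],[0,0,0,0,0,0,0]]]';python3 go.py 0.397 0.345 0.209 171
python3 - <<'E'
from h import *
c=cam('side'); save(c,'pics/s2.png',(160,140,280,230),5)
E
```

```text
time: 7.1
position: [0.3966, 0.3464, 0.3129]
tool_rot: [-3.14, -0.002, 2.988]
contact_force: [-0.3, -0.1, -1.5]
opening: 0.0119
grip_force: 30.0
time: 7.6
position: [0.3976, 0.3449, 0.2247]
tool_rot: [-3.141, -0.001, 2.986]
contact_force: [-0.1, 0.4, -1.4]
opening: 0.0119
grip_force: 30.0
t 7.6 pos [0.3976 0.3449 0.2247] rot [-1.7994e+02 -5.0000e-02  1.7111e+02] shift [0.004 0.    0.105] turn 0.004 F [-0.1  0.4 -1.4] open 0.0119 grip 30.0
```

View pics/s2.png

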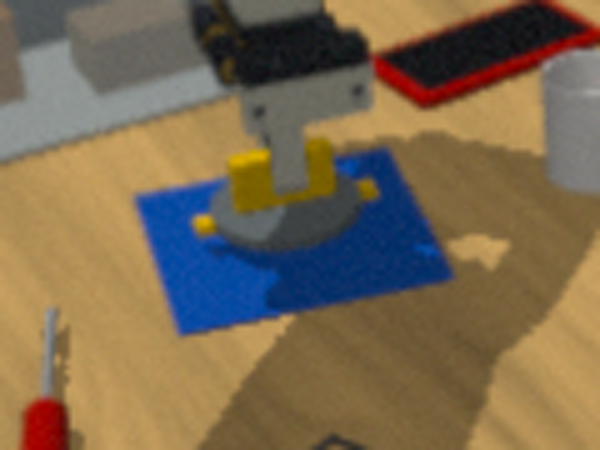

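The cap hangs level about 16 mm over the mat's middle (crop 295,240). I'll lower it gently and release.

```bash
python3 -m jog '[[[0,0,0.05,0,0,0,0],[0,0,0.04,0,0,0,0],[0,0,0.015,0,0,0,0],[0,0,0,0,0,0,0]]]'; python3 -m jog '[[[0,0,0,0,0,0,0.2],[0,0,0,0,0,0,0.4],[0,0,0,0,0,0,0.5],[0,0,0,0,0,0,0.5]]]'; python3 -m jog '[[[0,0,-0.15,0,0,0,0.5],[0,0,-0.25,0,0,0,0.5],[0,0,-0.25,0,0,0,0.8],[0,0,-0.25,0,0,0,0.8],[0,0,0,0,0,0,0.8]]]'; python3 go.py 0.587 0.318 0.34 171
```

```text
time: 8.05
position: [0.3975, 0.3451, 0.209]
tool_rot: [-3.142, -0.0, 2.987]
contact_force: [-0.3, 0.5, -1.3]
opening: 0.0116
grip_force: 30.0
time: 8.45
position: [0.3975, 0.3451, 0.2091]
tool_rot: [3.141, 0.0, 2.987]
contact_force: [0.0, 0.5, -0.1]
opening: 0.0381
grip_force: 0.0
time: 8.95
position: [0.3978, 0.3454, 0.3495]
tool_rot: [3.136, 0.005, 2.987]
contact_force: [-0.0, 0.7, 0.6]
opening: 0.0663
grip_force: 0.0
t 8.95 pos [0.3978 0.3454 0.3495] rot [179.69   0.29 171.13] shift [-1.274  0.014  0.07 ] turn 0.005 F [-0.   0.7  0.6] open 0.0663 grip 0.0
```

```bash
cat > b.py <<'E'
from m import *
ct=cam('top');cs=cam('side')
save(ct,'pics/topb.png',(345,140,525,275),4)
import m
O['green']=(*O['green'][:2],((40,60,15),(90,255,255)),*O['green'][3:])
O['red']=(*O['red'][:2],((0,130,25),(10,255,255)),*O['red'][3:])
O['yellow']=(*O['yellow'][:2],((23,170,40),(34,255,255)),*O['yellow'][3:])
for n in('green','red','yellow'): loc(ct,cs,n)
for thr in(60,75,90):
    def mask2(c,n,bb,thr=thr):
        hsv=cv2.cvtColor(c['image'][bb[1]:bb[3],bb[0]:bb[2]],cv2.COLOR_RGB2HSV); mm=(hsv[...,2]<(thr if c is ct else 60)).astype(np.uint8)
        k,l,s,_=cv2.connectedComponentsWithStats(mm); i=1+np.argmax(s[1:,4]); v,u=np.nonzero(l==i); return u+bb[0],v+bb[1]
    m.mask=mask2; print(thr); loc(ct,cs,'black')
E
python3 b.py
```

```text
green n 167 681 xsect [ 0.4491 -0.2336] halfw mm 15.9 17.5 true 17.5 far-est [ 0.4496 -0.2309]
red n 353 897 xsect [ 0.5245 -0.4167] halfw mm 22.0 23.5 true 23.0 far-est [ 0.5243 -0.4153]
yellow n 101 356 xsect [ 0.6584 -0.0584] halfw mm 12.6 13.0 true 12.0 far-est [ 0.66   -0.0592]
60
black n 17 815 xsect [ 0.6364 -0.2326] halfw mm 17.6 33.6 true 34.0 far-est [ 0.6329 -0.2265]
75
black n 59 815 xsect [ 0.6386 -0.2307] halfw mm 27.2 33.7 true 34.0 far-est [ 0.6365 -0.2271]
90
black n 91 815 xsect [ 0.6384 -0.2308] halfw mm 30.4 33.7 true 34.0 far-est [ 0.637  -0.2284]
```

View pics/topb.png

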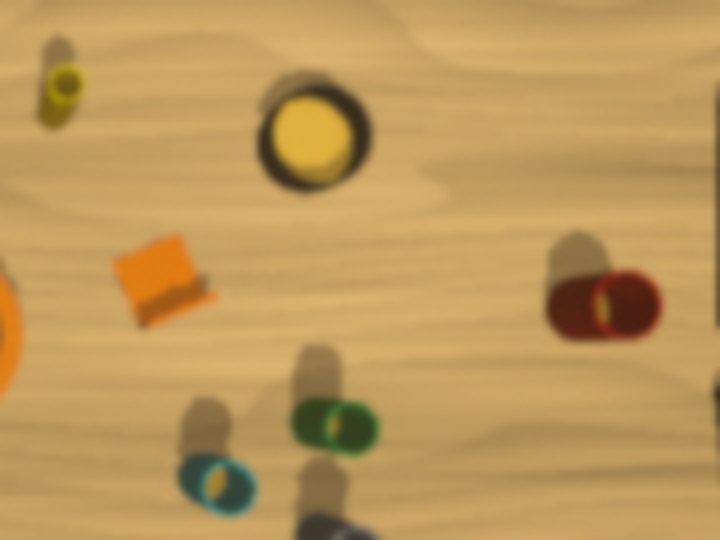

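The crop confirms, in crop pixels: black rim (319,137), green rim (352,428), red rim (632,306) and yellow rim (66,86). Tube half-widths match the given sizes. Now to black.

```bash
python3 go.py 0.638 -0.2305 0.35 171.1
```

```text
t 9.05 pos [0.3974 0.3451 0.3446] rot [1.7994e+02 6.0000e-02 1.7114e+02] shift [-2.176 -3.545 -0.038] turn 0.001 F [ 0.7  0.4 -0.6] open 0.0725 grip 0.0
```

```bash
python3 -m jog '[[[-0.07,-0.11,-0.03,0,0,0,1],[-0.136,-0.222,0,0,0,0,1],[-0.136,-0.222,0,0,0,0,1],[-0.136,-0.222,0,0,0,0,1],[-0.136,-0.222,0,0,0,0,1],[-0.136,-0.222,0,0,0,0,1],[-0.136,-0.222,0,0,0,0,1],[-0.136,-0.222,0,0,0,0,1],[-0.136,-0.222,0,0,0,0,1],[-0.136,-0.222,0,0,0,0,1],[-0.136,-0.222,0,0,0,0,1],[-0.136,-0.222,0,0,0,0,1]]]' 5
python3 -m jog '[[[-0.136,-0.222,0,0,0,0,1],[-0.136,-0.222,0,0,0,0,1],[-0.136,-0.222,0,0,0,0,1],[-0.136,-0.222,0,0,0,0,1],[-0.068,-0.11,0,0,0,0,1],[0,0,0,0,0,0,1],[0,0,0,0,0,0,1]]]'; python3 go.py 0.638 -0.2305 0.221 171.1
```

```text
time: 10.25
position: [0.5707, -0.071, 0.3468]
tool_rot: [3.142, -0.002, 2.987]
contact_force: [1.6, -0.5, 0.4]
opening: 0.0927
grip_force: 0.0
time: 10.95
position: [0.638, -0.2313, 0.3468]
tool_rot: [3.141, -0.002, 2.986]
contact_force: [0.3, 0.4, 0.1]
opening: 0.0928
grip_force: 0.0
t 10.95 pos [ 0.638  -0.2313  0.3468] rot [ 1.7996e+02 -1.3000e-01  1.7110e+02] shift [-0.001  0.005  0.838] turn 0.0 F [0.3 0.4 0.1] open 0.0928 grip 0.0
```

```bash
python3 -m jog '[[[0,0.005,0.15,0,0,0,1],[0,0,0.25,0,0,0,1],[0,0,0.25,0,0,0,1],[0,0,0.188,0,0,0,1],[0,0,0,0,0,0,1],[0,0,0,0,0,0,0.5],[0,0,0,0,0,0,0.5],[0,0,0,0,0,0,0.5],[0,0,0,0,0,0,0.5],[0,0,0,0,0,0,1],[0,0,0,0,0,0,1],[0,0,0,0,0,0,1]]]' 5
python3 -m jog '[[[0,0,0,0,0,0.2,1],[0,0,0,0,0,0.28,1],[0,0,0,0,0,0.28,1],[0,0,0,0,0,0.28,1],[0,0,0,0,0,0.28,1],[0,0,0,0,0,0.28,1],[0,0,0,0,0,0.28,1],[0,0,0,0,0,0.28,1],[0,0,0,0,0,0.28,1],[0,0,0,0,0,0.28,1],[0,0,0,0,0,0.28,1],[0,0,0,0,0,0.14,1]]]'
python3 -m jog '[[[0,0,0,0,0,0,0.5],[0,0,0,0,0,0,0.5],[0,0,0,0,0,0,0.5],[0,0,0,0,0,0,0.5],[0,0,0,0,0,0,0.5],[0,0,0,0,0,0,0.5]]]' 5
python3 -m jog '[[[0,0,0,0,0,0,0],[0,0,0,0,0,0,0],[0,0,-0.1,0,0,0,0],[0,0,-0.2,0,0,0,0],[0,0,-0.25,0,0,0,0],[0,0,0,0,0,0,0],[0,0,0,0,0,0,0]]]' 15
python3 go.py 0.510 0.0258 0.3 81
```

```text
time: 12.15
position: [0.6382, -0.2306, 0.2227]
tool_rot: [3.142, -0.0, 2.987]
contact_force: [-0.8, -0.7, -0.6]
opening: 0.088
grip_force: 0.0
time: 13.35
position: [0.6382, -0.2307, 0.2226]
tool_rot: [-3.141, -0.0, 1.411]
contact_force: [0.1, -0.5, 1.3]
opening: 0.0928
grip_force: 0.0
time: 13.95
position: [0.6382, -0.2306, 0.2228]
tool_rot: [-3.142, -0.0, 1.417]
contact_force: [-0.1, -0.4, -0.1]
opening: 0.0682
grip_force: 5.0
time: 14.65
position: [0.6383, -0.2306, 0.3071]
tool_rot: [3.139, 0.001, 1.417]
contact_force: [0.4, -0.2, -1.0]
opening: 0.0681
grip_force: 15.0
t 14.65 pos [ 0.6383 -0.2306  0.3071] rot [1.7987e+02 3.0000e-02 8.1180e+01] shift [ 1.558 -1.107  0.044] turn 0.006 F [ 0.4 -0.2 -1. ] open 0.0681 grip 15.0
```

```bash
python3 -m jog '[[[0.09,-0.06,0,0,0,0,0],[0.173,-0.123,0,0,0,0,0],[0.173,-0.123,0,0,0,0,0],[0.173,-0.123,0,0,0,0,0],[0.173,-0.123,0,0,0,0,0],[0.173,-0.123,0,0,0,0,0],[0.173,-0.123,0,0,0,0,0],[0.173,-0.123,0,0,0,0,0],[0.173,-0.123,0,0,0,0,0],[0.085,-0.063,0,0,0,0,0],[0,0,0,0,0,0,0],[0,0,0,0,0,0,0]]]'
python3 go.py 0.510 0.0258 0.2277 81
```

```text
time: 15.85
position: [0.51, 0.0258, 0.305]
tool_rot: [-3.141, 0.0, 1.417]
contact_force: [0.6, -0.4, -1.9]
opening: 0.0679
grip_force: 15.0
t 15.85 pos [0.51   0.0258 0.305 ] rot [-1.7999e+02  2.0000e-02  8.1210e+01] shift [-0.    -0.     0.515] turn 0.007 F [ 0.6 -0.4 -1.9] open 0.0679 grip 15.0
```

```bash
python3 -m jog '[[[0,0,0.15,0,0,0,0],[0,0,0.15,0,0,0,0],[0,0,0.05,0,0,0,0],[0,0,0,0,0,0,0]]]'; python3 -m jog '[[[0,0,0.04,0,0,0,0],[0,0,0.04,0,0,0,0],[0,0,0.03,0,0,0,0],[0,0,0,0,0,0,0]]]';  python3 -m jog '[[[0,0,0.03,0,0,0,0],[0,0,0.02,0,0,0,0],[0,0,0,0,0,0,0]]]'
```

```text
time: 16.25
position: [0.5101, 0.0252, 0.2518]
tool_rot: [-3.139, 0.0, 1.416]
contact_force: [1.3, -0.7, -0.8]
opening: 0.068
grip_force: 15.0
time: 16.65
position: [0.5099, 0.0259, 0.2358]
tool_rot: [-3.141, 0.0, 1.417]
contact_force: [0.6, 0.6, -1.6]
opening: 0.0677
grip_force: 15.0
time: 16.95
position: [0.5099, 0.026, 0.2283]
tool_rot: [-3.141, 0.0, 1.417]
contact_force: [-0.7, 0.4, -0.9]
opening: 0.0678
grip_force: 15.0
```

```bash
python3 -m jog '[[[0,0,0,0,0,0,0.85],[0,0,0,0,0,0,0.9],[0,0,0,0,0,0,0.9],[0,0,-0.1,0,0,0,0.9],[0,0,-0.25,0,0,0,0.9],[0,0,-0.25,0,0,0,0.9],[0,0,-0.25,0,0,0,0.9],[0,0,0,0,0,0,0.9]]]'
cat > w.py <<'E'
from m import *
ct=cam('top');cs=cam('side')
for n in('white',):
    try: loc(ct,cs,n)
    except Exception as e: print(e)
a=cv2.resize(ct['image'][150:270,150:350,::-1],(400,240),interpolation=3); b=cv2.resize(cs['image'][130:260,240:340,::-1],(400,520),interpolation=3)
cv2.imwrite('pics/w.png',np.hstack([np.vstack([a,np.zeros((280,400,3),np.uint8)]),b]))
E
python3 w.py;python3 go.py 0.587 0.318 0.36 81
```

```text
time: 17.75
position: [0.5103, 0.0259, 0.3631]
tool_rot: [3.133, -0.001, 1.417]
contact_force: [0.9, 0.3, -0.2]
opening: 0.0838
grip_force: 0.0
white n 319 645 xsect [0.5765 0.2863] halfw mm 27.2 35.5 true 28.5 far-est [0.5861 0.3161]
t 17.85 pos [0.5099 0.0259 0.3579] rot [ 1.7987e+02 -2.0000e-02  8.1180e+01] shift [ 2.003  0.209 -0.013] turn 0.006 F [-0.4  0.6 -0.7] open 0.0838 grip 0.0
```

View pics/w.png

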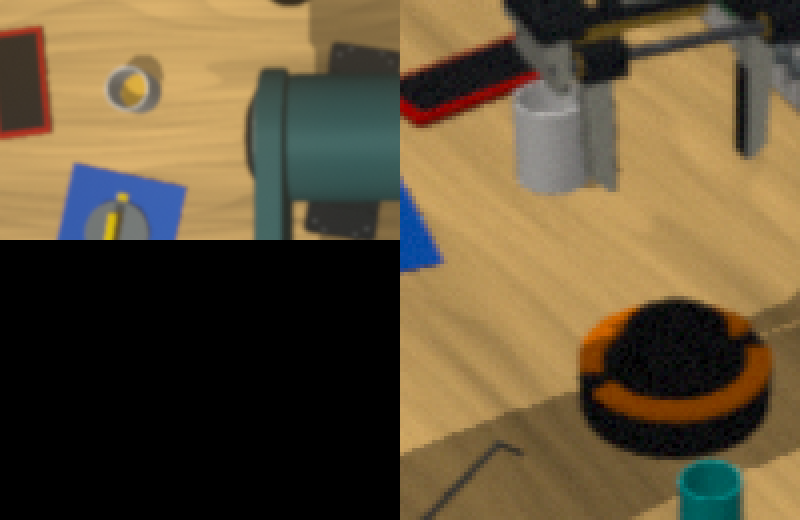

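Black stands in the socket (right crop 672,345), and white is unmoved at top crop (130,88).

```bash
python3 -m jog '[[[0.1,0.01,0,0,0,0,0.9],[0.22,0.025,0,0,0,0,0.9],[0.22,0.025,0,0,0,0,0.9],[0.22,0.025,0,0,0,0,0.9],[0.22,0.025,0,0,0,0,0.9],[0.22,0.025,0,0,0,0,0.9],[0.22,0.025,0,0,0,0,0.9],[0.22,0.02,0,0,0,0,0.9],[0.22,0.02,0,0,0,0,0.9],[0.143,0.005,0,0,0,0,0.9],[0,0,0,0,0,0,0.9],[0,0,0,0,0,0,0.9]]]' 5; python3 go.py 0.587 0.318 0.238 81
```

```text
time: 19.05
position: [0.5862, 0.3188, 0.3549]
tool_rot: [-3.14, 0.001, 1.418]
contact_force: [0.2, -0.4, -0.4]
opening: 0.0838
grip_force: 0.0
t 19.05 pos [0.5862 0.3188 0.3549] rot [-1.799e+02  8.000e-02  8.123e+01] shift [-0.003  0.007  0.78 ] turn 0.008 F [ 0.2 -0.4 -0.4] open 0.0838 grip 0.0
```

```bash
python3 -m jog '[[[0,0.005,0.15,0,0,0,0.9],[0,0,0.25,0,0,0,0.9],[0,0,0.25,0,0,0,0.9],[0,0,0.13,0,0,0,0.9],[0,0,0,0,0,0,0.9],[0,0,0,0,0,0,0.4],[0,0,0,0,0,0,0.4],[0,0,0,0,0,0,0.4],[0,0,0,0,0,0,0.4],[0,0,0,0,0,0,0.4],[0,0,0,0,0,0,0.9],[0,0,0,0,0,0,0.9]]]' 5
python3 -m jog '[[[0,0,0,0,0,-0.2,0.9],[0,0,0,0,0,-0.28,0.9],[0,0,0,0,0,-0.28,0.9],[0,0,0,0,0,-0.28,0.9],[0,0,0,0,0,-0.28,0.9],[0,0,0,0,0,-0.28,0.9],[0,0,0,0,0,-0.28,0.9],[0,0,0,0,0,-0.28,0.9],[0,0,0,0,0,-0.28,0.9],[0,0,0,0,0,-0.28,0.9],[0,0,0,0,0,-0.28,0.9],[0,0,0,0,0,-0.14,0.9]]]'
python3 -m jog '[[[0,0,0,0,0,0,0.4],[0,0,0,0,0,0,0.4],[0,0,0,0,0,0,0.4],[0,0,0,0,0,0,0.4],[0,0,0,0,0,0,0.4],[0,0,0,0,0,0,0.4]]]' 5
python3 -m jog '[[[0,0,0,0,0,0,0],[0,0,0,0,0,0,0],[0,0,-0.1,0,0,0,0],[0,0,-0.25,0,0,0,0],[0,0,-0.25,0,0,0,0],[0,0,-0.1,0,0,0,0],[0,0,0,0,0,0,0],[0,0,0,0,0,0,0]]]' 15
python3 go.py 0.510 0.0258 0.34 171
```

```text
time: 20.25
position: [0.5872, 0.318, 0.2393]
tool_rot: [3.142, 0.0, 1.417]
contact_force: [-0.1, 0.1, -0.1]
opening: 0.069
grip_force: 0.0
time: 21.45
position: [0.5872, 0.318, 0.2391]
tool_rot: [-3.141, -0.0, 2.992]
contact_force: [0.3, 0.4, 0.6]
opening: 0.0836
grip_force: 0.0
time: 22.05
position: [0.5873, 0.318, 0.2393]
tool_rot: [-3.142, -0.0, 2.986]
contact_force: [-0.2, -0.2, -0.3]
opening: 0.0574
grip_force: 5.0
time: 22.85
position: [0.5871, 0.3179, 0.3431]
tool_rot: [-3.141, -0.001, 2.987]
contact_force: [-0.4, 0.2, -1.5]
opening: 0.057
grip_force: 15.0
t 22.85 pos [0.5871 0.3179 0.3431] rot [-1.7997e+02 -5.0000e-02  1.7113e+02] shift [ 0.208 -2.003  0.022] turn 0.005 F [-0.4  0.2 -1.5] open 0.057 grip 15.0
```

```bash
python3 -m jog '[[[0.01,-0.1,0,0,0,0,0],[0.022,-0.21,0,0,0,0,0],[0.022,-0.21,0,0,0,0,0],[0.022,-0.21,0,0,0,0,0],[0.022,-0.21,0,0,0,0,0],[0.022,-0.21,0,0,0,0,0],[0.022,-0.21,0,0,0,0,0],[0.022,-0.21,0,0,0,0,0],[0.022,-0.21,0,0,0,0,0],[0.022,-0.21,0,0,0,0,0],[0,0,0,0,0,0,0],[0,0,0,0,0,0,0]]]'; python3 go.py 0.510 0.026 0.2483 171
python3 - <<'E'
from h import *
cs=cam('side'); save(cs,'pics/ins.png',(270,150,350,250),6)
E
```

```text
time: 24.05
position: [0.5099, 0.0271, 0.3431]
tool_rot: [-3.141, -0.001, 2.985]
contact_force: [-0.2, 0.0, -1.3]
opening: 0.0569
grip_force: 15.0
t 24.05 pos [0.5099 0.0271 0.3431] rot [-1.7999e+02 -8.0000e-02  1.7104e+02] shift [-0.003 -0.007  0.632] turn 0.001 F [-0.2  0.  -1.3] open 0.0569 grip 15.0
```

View pics/ins.png

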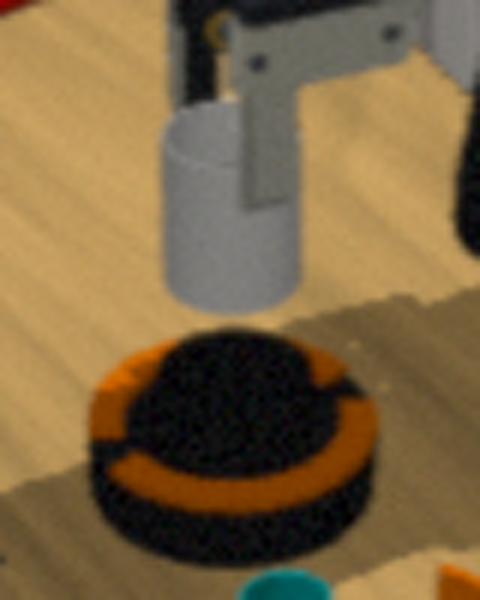

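White (axis at crop x≈231) hangs over the black section and socket (≈233), so it is centred. I'll insert.

```bash
python3 -m jog '[[[-0.003,-0.007,0.12,0,0,0,0],[0,0,0.12,0,0,0,0],[0,0,0.04,0,0,0,0],[0,0,0,0,0,0,0]]]'; python3 -m jog '[[[0,0,0.05,0,0,0,0],[0,0,0.05,0,0,0,0],[0,0,0.05,0,0,0,0],[0,0,0,0,0,0,0]]]';  python3 -m jog '[[[0,0,0.06,0,0,0,0],[0,0,0.06,0,0,0,0],[0,0,0.04,0,0,0,0],[0,0,0.03,0,0,0,0],[0,0,0,0,0,0,0]]]'; python3 go.py 0.510 0.026 0.2483 171
```

```text
time: 24.5
position: [0.5106, 0.0273, 0.3012]
tool_rot: [-3.141, -0.002, 2.988]
contact_force: [-0.1, -0.4, -0.2]
opening: 0.0567
grip_force: 15.0
time: 24.9
position: [0.5105, 0.0268, 0.2786]
tool_rot: [-3.141, -0.002, 2.987]
contact_force: [0.0, -0.5, -1.4]
opening: 0.0568
grip_force: 15.0
time: 25.4
position: [0.5106, 0.0267, 0.2505]
tool_rot: [-3.141, -0.001, 2.987]
contact_force: [-0.5, -0.1, -0.2]
opening: 0.0569
grip_force: 15.0
t 25.4 pos [0.5106 0.0267 0.2505] rot [-1.7999e+02 -6.0000e-02  1.7113e+02] shift [ 0.003 -0.005  0.015] turn 0.004 F [-0.5 -0.1 -0.2] open 0.0569 grip 15.0
```

```bash
python3 -m jog '[[[0,0,0.012,0,0,0,0],[0,0,0,0,0,0,0],[0,0,0,0,0,0,0.75],[0,0,0,0,0,0,0.75],[0,0,0,0,0,0,0.75],[0,0,-0.1,0,0,0,0.75],[0,0,-0.25,0,0,0,0.75],[0,0,-0.25,0,0,0,0.75],[0,0,-0.2,0,0,0,0.75],[0,0,0,0,0,0,0.75]]]'
cat > r.py <<'E'
from m import *
import sys
ct=cam('top');cs=cam('side')
O['green']=(*O['green'][:2],((40,60,15),(90,255,255)),*O['green'][3:])
O['red']=(*O['red'][:2],((0,130,25),(10,255,255)),*O['red'][3:])
O['yellow']=(*O['yellow'][:2],((23,170,40),(34,255,255)),*O['yellow'][3:])
for n in sys.argv[1:]:
    try: loc(ct,cs,n)
    except Exception as e: print(n,e)
E
python3 r.py red green yellow;python3 go.py 0.5245 -0.416 0.37 171
```

```text
time: 26.4
position: [0.5108, 0.0268, 0.3754]
tool_rot: [3.141, 0.007, 2.987]
contact_force: [0.2, 1.1, -0.4]
opening: 0.0699
grip_force: 0.0
red n 355 873 xsect [ 0.5245 -0.4167] halfw mm 22.0 23.5 true 23.0 far-est [ 0.5243 -0.4153]
green n 180 682 xsect [ 0.4491 -0.2337] halfw mm 15.9 17.6 true 17.5 far-est [ 0.4493 -0.2326]
yellow n 79 363 xsect [ 0.6577 -0.0597] halfw mm 11.0 13.2 true 12.0 far-est [ 0.6592 -0.0604]
t 26.5 pos [0.5106 0.0268 0.3708] rot [1.7998e+02 1.0000e-01 1.7113e+02] shift [-0.547 -2.902  0.005] turn 0.005 F [ 0.1  0.9 -0.8] open 0.07 grip 0.0
```

```bash
python3 -m jog '[[[-0.02,-0.12,0,0,0,0,0.75],[-0.049,-0.26,0,0,0,0,0.75],[-0.049,-0.26,0,0,0,0,0.75],[-0.049,-0.26,0,0,0,0,0.75],[-0.049,-0.26,0,0,0,0,0.75],[-0.049,-0.26,0,0,0,0,0.75],[-0.049,-0.26,0,0,0,0,0.75],[-0.049,-0.26,0,0,0,0,0.75],[-0.049,-0.26,0,0,0,0,0.75],[-0.049,-0.26,0,0,0,0,0.75],[-0.049,-0.26,0,0,0,0,0.75],[-0.037,-0.182,0,0,0,0,0.75]]]' 5; python3 -m jog '[[[0,0,0,0,0,0,0.75],[0,0,0,0,0,0,0.75]]]'; python3 go.py 0.5245 -0.416 0.255 171
```

```text
time: 27.7
position: [0.5242, -0.4182, 0.368]
tool_rot: [3.141, -0.002, 2.986]
contact_force: [-0.6, 0.2, 1.4]
opening: 0.0696
grip_force: 0.0
time: 27.9
position: [0.5245, -0.4162, 0.3681]
tool_rot: [3.14, -0.002, 2.986]
contact_force: [0.5, 0.4, 0.4]
opening: 0.0698
grip_force: 0.0
t 27.9 pos [ 0.5245 -0.4162  0.3681] rot [ 1.7993e+02 -1.0000e-01  1.7108e+02] shift [-0.001  0.     0.754] turn 0.003 F [0.5 0.4 0.4] open 0.0698 grip 0.0
```

```bash
python3 -m jog '[[[0,0,0.15,0,0,0,0.75],[0,0,0.25,0,0,0,0.75],[0,0,0.3,0,0,0,0.75],[0,0,0.3,0,0,0,0.75],[0,0,0,0,0,0,0.75],[0,0,0,0,0,0,0.3],[0,0,0,0,0,0,0.3],[0,0,0,0,0,0,0.3],[0,0,0,0,0,0,0.3],[0,0,0,0,0,0,0.3],[0,0,0,0,0,0,0.75],[0,0,0,0,0,0,0.75]]]' 5
python3 -m jog '[[[0,0,0,0,0,0.2,0.75],[0,0,0,0,0,0.28,0.75],[0,0,0,0,0,0.28,0.75],[0,0,0,0,0,0.28,0.75],[0,0,0,0,0,0.28,0.75],[0,0,0,0,0,0.28,0.75],[0,0,0,0,0,0.28,0.75],[0,0,0,0,0,0.28,0.75],[0,0,0,0,0,0.28,0.75],[0,0,0,0,0,0.28,0.75],[0,0,0,0,0,0.28,0.75],[0,0,0,0,0,0.14,0.75]]]'
python3 -m jog '[[[0,0,0,0,0,0,0.3],[0,0,0,0,0,0,0.3],[0,0,0,0,0,0,0.3],[0,0,0,0,0,0,0.3],[0,0,0,0,0,0,0.3],[0,0,0,0,0,0,0.3]]]' 5
python3 -m jog '[[[0,0,0,0,0,0,0.6],[0,0,0,0,0,0,0.6],[0,0,-0.1,0,0,0,0.6],[0,0,-0.15,0,0,0,0.6],[0,0,0,0,0,0,0.6],[0,0,0,0,0,0,0.3],[0,0,0,0,0,0,0.3],[0,0,0,0,0,0,0.3]]]' 
python3 go.py 0.5245 -0.416 0.255 81
```

```text
time: 29.1
position: [0.5246, -0.416, 0.22]
tool_rot: [-3.141, 0.0, 2.987]
contact_force: [-0.5, -0.5, 0.2]
opening: 0.0579
grip_force: 0.0
time: 30.3
position: [0.5246, -0.416, 0.2194]
tool_rot: [-3.141, -0.0, 1.411]
contact_force: [0.3, -0.0, 0.6]
opening: 0.07
grip_force: 0.0
time: 30.9
position: [0.5246, -0.416, 0.2195]
tool_rot: [-3.142, -0.0, 1.417]
contact_force: [-0.2, 0.4, 0.3]
opening: 0.0461
grip_force: 5.0
time: 31.7
position: [0.5246, -0.416, 0.2568]
tool_rot: [-3.141, -0.0, 1.417]
contact_force: [-1.7, 0.7, 4.2]
opening: 0.046
grip_force: 5.0
t 31.7 pos [ 0.5246 -0.416   0.2568] rot [-1.7998e+02 -1.0000e-02  8.1180e+01] shift [-0.    -0.001  0.012] turn 0.006 F [-1.7  0.7  4.2] open 0.046 grip 5.0
```

```bash
python3 -m jog '[[[0,0,0,0,0,0,0],[0,0,0,0,0,0,0],[0,0,-0.1,0,0,0,0],[0,0,-0.25,0,0,0,0],[0,0,-0.25,0,0,0,0],[0,0,-0.2,0,0,0,0],[0,0,0,0,0,0,0],[0,0,0,0,0,0,0]]]' 15
python3 go.py 0.5105 0.0265 0.377 81
```

```text
time: 32.5
position: [0.5246, -0.4159, 0.3776]
tool_rot: [3.141, 0.0, 1.417]
contact_force: [0.2, -0.3, -1.0]
opening: 0.0455
grip_force: 15.0
t 32.5 pos [ 0.5246 -0.4159  0.3776] rot [1.7996e+02 3.0000e-02 8.1180e+01] shift [ 2.90e+00 -5.45e-01  2.00e-03] turn 0.006 F [ 0.2 -0.3 -1. ] open 0.0455 grip 15.0
```

```bash
python3 -m jog '[[[0.12,-0.02,0,0,0,0,0],[0.26,-0.049,0,0,0,0,0],[0.26,-0.049,0,0,0,0,0],[0.26,-0.049,0,0,0,0,0],[0.26,-0.049,0,0,0,0,0],[0.26,-0.049,0,0,0,0,0],[0.26,-0.049,0,0,0,0,0],[0.26,-0.049,0,0,0,0,0],[0.26,-0.049,0,0,0,0,0],[0.26,-0.049,0,0,0,0,0],[0.26,-0.049,0,0,0,0,0],[0.18,-0.035,0,0,0,0,0]]]'; python3 -m jog '[[[0,0,0.12,0,0,0,0],[0,0,0,0,0,0,0],[0,0,0,0,0,0,0]]]'; python3 go.py 0.5105 0.0265 0.2698 81
python3 - <<'E'
from h import *
cs=cam('side'); save(cs,'pics/ins3.png',(270,150,350,250),6)
E
```

```text
time: 33.7
position: [0.5096, 0.029, 0.3757]
tool_rot: [-3.14, -0.0, 1.418]
contact_force: [0.9, -1.2, 0.3]
opening: 0.0455
grip_force: 15.0
time: 34.0
position: [0.5102, 0.0265, 0.3582]
tool_rot: [-3.14, 0.0, 1.417]
contact_force: [0.1, 0.1, -1.2]
opening: 0.0458
grip_force: 15.0
t 34.0 pos [0.5102 0.0265 0.3582] rot [-1.7989e+02  2.0000e-02  8.1190e+01] shift [0.    0.003 0.59 ] turn 0.006 F [ 0.1  0.1 -1.2] open 0.0458 grip 15.0
```

View pics/ins3.png

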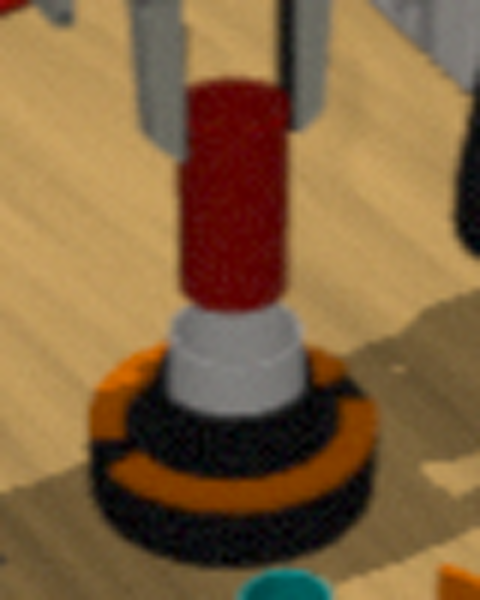

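Red (x≈234) is above white (x≈236), which is nested properly. I'll insert.

```bash
python3 -m jog '[[[0,0,0.06,0,0,0,0],[0,0,0.06,0,0,0,0],[0,0,0.06,0,0,0,0],[0,0,0,0,0,0,0]]]'; python3 -m jog '[[[0,0,0.06,0,0,0,0],[0,0,0.06,0,0,0,0],[0,0,0.06,0,0,0,0],[0,0,0,0,0,0,0]]]';  python3 -m jog '[[[0,0,0.06,0,0,0,0],[0,0,0.06,0,0,0,0],[0,0,0.06,0,0,0,0],[0,0,0.03,0,0,0,0],[0,0,0,0,0,0,0]]]'; python3 go.py 0.510 0.026 0.2698 81
```

```text
time: 34.45
position: [0.5104, 0.0262, 0.3302]
tool_rot: [-3.139, 0.0, 1.416]
contact_force: [-0.9, 0.1, -1.6]
opening: 0.0458
grip_force: 15.0
time: 34.85
position: [0.5103, 0.0264, 0.3033]
tool_rot: [-3.14, 0.0, 1.417]
contact_force: [0.3, -0.3, -1.4]
opening: 0.0453
grip_force: 15.0
time: 35.35
position: [0.5105, 0.0264, 0.2726]
tool_rot: [-3.14, 0.0, 1.417]
contact_force: [-1.0, -0.6, -0.9]
opening: 0.0463
grip_force: 15.0
t 35.35 pos [0.5105 0.0264 0.2726] rot [-1.7993e+02  1.0000e-02  8.1180e+01] shift [-0.003 -0.003  0.019] turn 0.006 F [-1.  -0.6 -0.9] open 0.0463 grip 15.0
```

```bash
python3 -m jog '[[[0,0,0.017,0,0,0,0],[0,0,0,0,0,0,0],[0,0,0,0,0,0,0.6],[0,0,0,0,0,0,0.6],[0,0,0,0,0,0,0.6],[0,0,-0.1,0,0,0,0.6],[0,0,-0.25,0,0,0,0.6],[0,0,-0.25,0,0,0,0.6],[0,0,-0.2,0,0,0,0.6],[0,0,0,0,0,0,0.6]]]'; python3 r.py green yellow;python3 go.py 0.4495 -0.233 0.385 81
```

```text
time: 36.35
position: [0.5106, 0.0264, 0.3968]
tool_rot: [3.135, -0.001, 1.417]
contact_force: [0.4, 0.2, 0.4]
opening: 0.0555
grip_force: 0.0
green n 183 682 xsect [ 0.4491 -0.2336] halfw mm 15.9 17.5 true 17.5 far-est [ 0.4496 -0.2309]
yellow n 80 360 xsect [ 0.658  -0.0598] halfw mm 11.0 12.9 true 12.0 far-est [ 0.6592 -0.0604]
t 36.45 pos [0.5104 0.0264 0.3922] rot [ 1.799e+02 -2.000e-02  8.118e+01] shift [-1.771 -0.136  0.047] turn 0.006 F [-0.1  1.  -0.4] open 0.0559 grip 0.0
```

```bash
python3 -m jog '[[[-0.1,-0.01,0,0,0,0,0.6],[-0.2,-0.016,0,0,0,0,0.6],[-0.2,-0.016,0,0,0,0,0.6],[-0.2,-0.016,0,0,0,0,0.6],[-0.2,-0.016,0,0,0,0,0.6],[-0.2,-0.016,0,0,0,0,0.6],[-0.2,-0.016,0,0,0,0,0.6],[-0.2,-0.015,0,0,0,0,0.6],[-0.2,-0.01,0,0,0,0,0.6],[-0.07,-0.005,0,0,0,0,0.6],[0,0,0,0,0,0,0.6],[0,0,0,0,0,0,0.6]]]' 5; python3 go.py 0.4495 -0.233 0.231 81
python3 - <<'E'
from h import *
cs=cam('side'); save(cs,'pics/g.png',(290,190,390,330),4)
E
```

```text
time: 37.65
position: [0.4496, -0.2325, 0.3905]
tool_rot: [-3.141, -0.001, 1.417]
contact_force: [-0.2, -0.0, 0.4]
opening: 0.0556
grip_force: 0.0
t 37.65 pos [ 0.4496 -0.2325  0.3905] rot [-1.7996e+02 -3.0000e-02  8.1160e+01] shift [-0.004  0.     1.064] turn 0.006 F [-0.2 -0.   0.4] open 0.0556 grip 0.0
```

View pics/g.png

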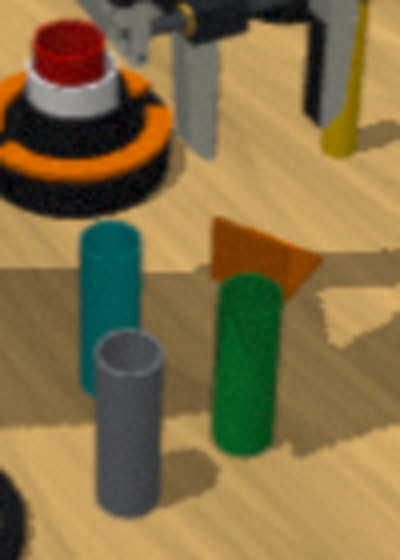

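Fingers straddle the green tube (crop 248,365). Teal (110,310) and grey (130,425) are well clear, and red is nested in white (70,55).

```bash
python3 -m jog '[[[0,0,0.15,0,0,0,0.6],[0,0,0.25,0,0,0,0.6],[0,0,0.3,0,0,0,0.6],[0,0,0.3,0,0,0,0.6],[0,0,0.064,0,0,0,0.6],[0,0,0,0,0,0,0.6],[0,0,0,0,0,0,0.2],[0,0,0,0,0,0,0.2],[0,0,0,0,0,0,0.2],[0,0,0,0,0,0,0.2],[0,0,0,0,0,0,0.2],[0,0,0,0,0,0,0.6]]]' 5
python3 -m jog '[[[0,0,0,0,0,0,0.6],[0,0,0,0,0,-0.28,0.6],[0,0,0,0,0,-0.28,0.6],[0,0,0,0,0,-0.28,0.6],[0,0,0,0,0,-0.28,0.6],[0,0,0,0,0,-0.28,0.6],[0,0,0,0,0,-0.28,0.6],[0,0,0,0,0,-0.28,0.6],[0,0,0,0,0,-0.28,0.6],[0,0,0,0,0,-0.28,0.6],[0,0,0,0,0,-0.28,0.6],[0,0,0,0,0,-0.28,0.6]]]'
python3 -m jog '[[[0,0,0,0,0,0,0.2],[0,0,0,0,0,0,0.2],[0,0,0,0,0,0,0.2],[0,0,0,0,0,0,0.2],[0,0,0,0,0,0,0.2],[0,0,0,0,0,0,0.2]]]' 5
python3 -m jog '[[[0,0,0,0,0,0,0.5],[0,0,0,0,0,0,0.5],[0,0,-0.1,0,0,0,0.5],[0,0,-0.15,0,0,0,0.5],[0,0,-0.01,0,0,0,0.5],[0,0,0,0,0,0,0.2],[0,0,0,0,0,0,0.2],[0,0,0,0,0,0,0.2]]]' 
python3 go.py 0.4495 -0.233 0.272 171
```

```text
time: 38.9
position: [0.4498, -0.233, 0.2323]
tool_rot: [3.14, 0.001, 1.417]
contact_force: [-0.8, -0.1, -0.1]
opening: 0.0394
grip_force: 0.0
time: 40.1
position: [0.4497, -0.2328, 0.2314]
tool_rot: [3.142, -0.0, 2.962]
contact_force: [0.2, -0.9, -0.7]
opening: 0.0559
grip_force: 0.0
time: 40.7
position: [0.4497, -0.2328, 0.2314]
tool_rot: [3.142, 0.0, 2.956]
contact_force: [0.2, -0.6, 0.4]
opening: 0.035
grip_force: 5.0
time: 41.5
position: [0.4496, -0.2328, 0.27]
tool_rot: [3.141, -0.001, 2.957]
contact_force: [-0.2, -0.9, 2.3]
opening: 0.0349
grip_force: 5.0
t 41.5 pos [ 0.4496 -0.2328  0.27  ] rot [ 1.7999e+02 -3.0000e-02  1.6941e+02] shift [ 0.001 -0.001 -0.014] turn -0.056 F [-0.2 -0.9  2.3] open 0.0349 grip 5.0
```

```bash
python3 -m jog '[[[0,0,0,0,0,0,0],[0,0,0,0,0,0,0],[0,0,-0.1,0,0,0,0],[0,0,-0.25,0,0,0,0],[0,0,-0.25,0,0,0,0],[0,0,-0.25,0,0,0,0],[0,0,-0.08,0,0,0,0],[0,0,0,0,0,0,0],[0,0,0,0,0,0,0]]]' 15
python3 go.py 0.5103 0.0264 0.41 169.4
```

```text
time: 42.4
position: [0.4496, -0.2328, 0.4088]
tool_rot: [3.141, -0.001, 2.957]
contact_force: [0.1, -0.3, -2.3]
opening: 0.0347
grip_force: 15.0
t 42.4 pos [ 0.4496 -0.2328  0.4088] rot [ 1.7998e+02 -6.0000e-02  1.6941e+02] shift [-0.08   1.773 -0.008] turn 0.0 F [ 0.1 -0.3 -2.3] open 0.0347 grip 15.0
```

```bash
python3 -m jog '[[[-0.008,0.1,0,0,0,0,0],[-0.008,0.2,0,0,0,0,0],[-0.008,0.2,0,0,0,0,0],[-0.008,0.2,0,0,0,0,0],[-0.008,0.2,0,0,0,0,0],[-0.008,0.2,0,0,0,0,0],[-0.008,0.2,0,0,0,0,0],[-0.008,0.2,0,0,0,0,0],[-0.008,0.2,0,0,0,0,0],[-0.008,0.073,0,0,0,0,0],[0,0,0,0,0,0,0],[0,0,0,0,0,0,0]]]';  python3 -m jog '[[[0,0,0.08,0,0,0,0],[0,0,0,0,0,0,0]]]'; python3 go.py 0.5103 0.0264 0.289 169.4
python3 - <<'E'
from h import *
cs=cam('side'); save(cs,'pics/ins4.png',(270,110,350,250),4)
E
```

```text
time: 43.6
position: [0.5102, 0.0262, 0.4092]
tool_rot: [-3.141, -0.001, 2.957]
contact_force: [0.3, -0.3, -0.4]
opening: 0.0347
grip_force: 15.0
time: 43.8
position: [0.5101, 0.0256, 0.3958]
tool_rot: [-3.141, -0.002, 2.956]
contact_force: [0.1, 0.2, -1.3]
opening: 0.0344
grip_force: 15.0
t 43.8 pos [0.5101 0.0256 0.3958] rot [-1.7997e+02 -1.2000e-01  1.6934e+02] shift [-0.002  0.006  0.712] turn -0.002 F [ 0.1  0.2 -1.3] open 0.0344 grip 15.0
```

View pics/ins4.png

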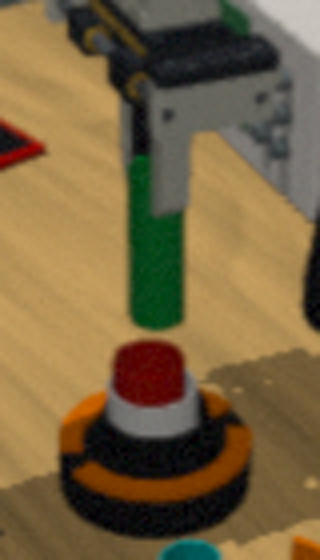

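Green hangs at x≈157.5 while red's top sits at x≈149.5 (socket ≈156), so red has drifted a few mm within its play. I'll measure red's rim before inserting.

```bash
cat > rim.py <<'E'
from m import *
import sys
cs=cam('side'); T=np.array(cs['T'])[:2,3]
def est(lo,hi,bb,r,z,end):
    hsv=cv2.cvtColor(cs['image'],cv2.COLOR_RGB2HSV); mm=np.zeros((400,640),np.uint8); mm[bb[1]:bb[3],bb[0]:bb[2]]=cv2.inRange(hsv,lo,hi)[bb[1]:bb[3],bb[0]:bb[2]]
    k,l,s,_=cv2.connectedComponentsWithStats(mm); i=1+np.argmax(s[1:,4]); v,u=np.nonzero(l==i)
    b,w=bear(cs,u,v); e=np.array([np.cos(b),np.sin(b)])
    d=[(onz(cs,x,y+(-.5 if end=='far' else .5),z)[:2]-T)@e for x,y in zip(u,v)]
    R=max(d)-r if end=='far' else min(d)+r
    print('n',len(u),'halfw',(1e3*R*np.sin(w)).round(1),'of',r*1e3,'centre',(T+R*e).round(4),'ref lateral of (.5103,.0264) mm',(1e3*(R*(np.arctan2(.0264-T[1],.5103-T[0])-b))).round(2))
E
cat > rim4.py <<'E'
from rim import *
est((0,130,40),(10,255,255),(290,185,325,215),.023,.099,'far')
est((40,60,25),(90,255,255),(295,140,322,200),.0175,read_state()['position'][2]-.270,'near')
E
python3 rim4.py
```

```text
n 218 halfw 22.1 of 23.0 centre [0.4998 0.0198] ref lateral of (.5103,.0264) mm -5.23
n 467 halfw 16.6 of 17.5 centre [0.5101 0.0254] ref lateral of (.5103,.0264) mm 0.43
```

```bash
python3 -m jog '[[[0,0.1,0,0,0,0,0],[0,0.2,0,0,0,0,0],[0,0.2,0,0,0,0,0],[0,0.2,0,0,0,0,0],[0,0.2,0,0,0,0,0],[0,0.2,0,0,0,0,0],[0,0.2,0,0,0,0,0],[0,0.2,0,0,0,0,0],[0,0.1,0,0,0,0,0],[0,0,0,0,0,0,0]]]'
python3 - <<'E'
from h import *
ct=cam('top');cs=cam('side')
a=cv2.resize(ct['image'][190:255,295:360,::-1],(400,400),interpolation=3); b=cv2.resize(cs['image'][185:250,275:340,::-1],(400,400),interpolation=3)
cv2.imwrite('pics/nest.png',np.hstack([a,b]))
for n,z,p in (('c',.035,[.51,.026]),):
  for c in(ct,cs): print(proj(c,[*p,.035]),proj(c,[*p,.057]),proj(c,[*p,.078]),proj(c,[*p,.099]))
E
```

```text
time: 44.9
position: [0.5545, 0.2641, 0.3975]
tool_rot: [-3.141, -0.001, 2.959]
contact_force: [0.1, -0.2, -0.6]
opening: 0.0348
grip_force: 15.0
[326.51767979 223.16438516] [326.47771458 223.01551608] [326.4379516  222.86739979] [326.39651039 222.71303155]
[308.69539224 217.98503051] [308.64332204 210.96104391] [308.59312155 204.12458135] [308.54244116 197.15651888]
```

View pics/nest.png

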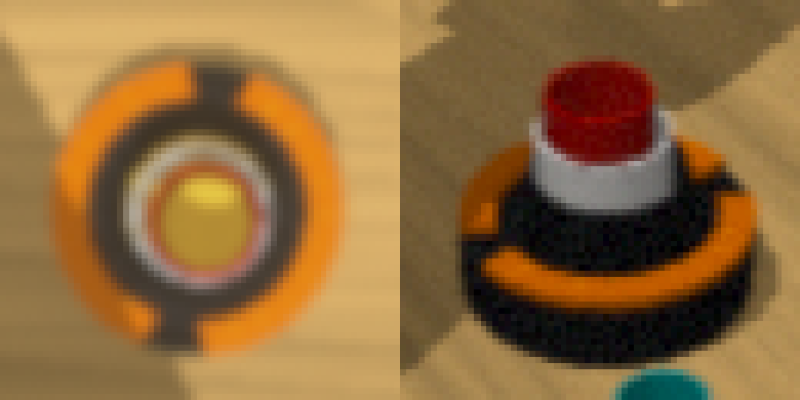

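The top crop shows the red ring centred near (207,217) and white near (199,214), against the socket at about (197,205). The nest has leaned toward -x,-y within its play. I'll get the numbers.

```bash
cat > nest.py <<'E'
from rim import *
ct=cam('top')
def ring(lo,hi,z,bb=(312,206,346,244)):
    hsv=cv2.cvtColor(ct['image'],cv2.COLOR_RGB2HSV)[bb[1]:bb[3],bb[0]:bb[2]]
    v,u=np.nonzero(cv2.inRange(hsv,lo,hi)); 
    if len(u)<8: print('few',len(u)); return
    P=np.array([onz(ct,a+bb[0],b+bb[1],z)[:2] for a,b in zip(u,v)]); c=cv2.fitEllipse(P.astype(np.float32)*1000); e=cv2.minEnclosingCircle(P.astype(np.float32)*1000)
    print('top ring n',len(u),'ellipse',np.round(c[0],1),np.round(c[1],1),'circ',np.round(e[0],1),round(e[1],1))
if __name__=='__main__':
    ring((0,80,60),(13,255,255),.099); ring((165,40,60),(180,255,255),.099)
    ring((0,0,110),(180,70,255),.078)
    est((0,130,40),(10,255,255),(290,175,325,215),.023,.099,'far')
    est((0,100,25),(12,255,255),(290,175,325,215),.023,.099,'far')
E
python3 nest.py
```

```text
top ring n 176 ellipse [507.3  25.4] [69.8 80.3] circ [505.7  25.7] 48.0
few 0
top ring n 82 ellipse [505.2  24. ] [54.9 56.2] circ [506.7  24.6] 30.4
n 229 halfw 23.3 of 23.0 centre [0.5009 0.0192] ref lateral of (.5103,.0264) mm -3.98
n 247 halfw 23.5 of 23.0 centre [0.5032 0.023 ] ref lateral of (.5103,.0264) mm -4.08
```

```bash
python3 - <<'E'
from nest import *
for hi in (10,12,14,16): ring((0,70,60),(hi,255,255),.099,(318,214,340,237))
E
python3 go.py 0.5035 0.021 0.3958 169.4
```

```text
top ring n 64 ellipse [505.5  24.1] [44.7 54. ] circ [500.7  20.4] 24.5
top ring n 88 ellipse [502.8  22. ] [43.7 46.5] circ [501.2  20.1] 24.9
top ring n 136 ellipse [502.2  21.1] [43.3 51.3] circ [498.7  17.2] 30.5
top ring n 181 ellipse [502.9  19.3] [48.7 51.5] circ [504.4  14.4] 33.0
t 45.2 pos [0.5544 0.2615 0.3981] rot [1.7999e+02 2.0000e-02 1.6936e+02] shift [ 0.038 -1.638  0.015] turn -0.002 F [ 0.  -0.5 -0.6] open 0.0344 grip 15.0
```

```bash
python3 -m jog '[[[0,-0.1,0,0,0,0,0],[0.005,-0.2,0,0,0,0,0],[0.005,-0.2,0,0,0,0,0],[0.005,-0.2,0,0,0,0,0],[0.005,-0.2,0,0,0,0,0],[0.005,-0.2,0,0,0,0,0],[0.005,-0.2,0,0,0,0,0],[0.005,-0.2,0,0,0,0,0],[0.005,-0.133,0,0,0,0,0],[0,0,0,0,0,0,0],[0,0,0,0,0,0,0]]]'; python3 go.py 0.503 0.0223 0.37 169.4; python3 rim4.py
```

```text
time: 46.3
position: [0.5032, 0.022, 0.398]
tool_rot: [3.141, 0.001, 2.955]
contact_force: [-0.2, -0.2, -0.3]
opening: 0.0344
grip_force: 15.0
t 46.3 pos [0.5032 0.022  0.398 ] rot [1.7999e+02 3.0000e-02 1.6932e+02] shift [0.002 0.002 0.187] turn -0.003 F [-0.2 -0.2 -0.3] open 0.0344 grip 15.0
n 216 halfw 22.1 of 23.0 centre [0.4999 0.0198] ref lateral of (.5103,.0264) mm -5.2
n 460 halfw 16.1 of 17.5 centre [0.5033 0.0232] ref lateral of (.5103,.0264) mm -4.11
```

```bash
python3 -m jog '[[[0,0.001,0.06,0,0,0,0],[0,0,0.06,0,0,0,0],[0,0,0.04,0,0,0,0],[0,0,0.03,0,0,0,0],[0,0,0.03,0,0,0,0],[0,0,0,0,0,0,0]]]'; python3 -m jog '[[[0,0,0.03,0,0,0,0],[0,0,0.03,0,0,0,0],[0,0,0,0,0,0,0]]]'; python3 rim4.py
```

```text
time: 46.95
position: [0.5035, 0.0228, 0.3641]
tool_rot: [-3.141, -0.001, 2.957]
contact_force: [0.3, 0.9, -0.9]
opening: 0.0342
grip_force: 15.0
time: 47.25
position: [0.5035, 0.0228, 0.3552]
tool_rot: [-3.141, -0.001, 2.957]
contact_force: [0.6, -0.1, -1.5]
opening: 0.0346
grip_force: 15.0
n 118 halfw 21.8 of 23.0 centre [0.4927 0.0085] ref lateral of (.5103,.0264) mm -5.13
n 356 halfw 17.0 of 17.5 centre [0.5207 0.0511] ref lateral of (.5103,.0264) mm -4.58
```

```bash
python3 -m jog '[[[0,0,0.06,0,0,0,0],[0,0,0.06,0,0,0,0],[0,0,0.06,0,0,0,0],[0,0,0,0,0,0,0]]]'; python3 -m jog '[[[0,0,0.06,0,0,0,0],[0,0,0.06,0,0,0,0],[0,0,0.06,0,0,0,0],[0,0,0.06,0,0,0,0],[0,0,0,0,0,0,0]]]';python3 go.py 0.503 0.0223 0.289 169.4
```

```text
time: 47.7
position: [0.5033, 0.0228, 0.327]
tool_rot: [-3.141, -0.002, 2.957]
contact_force: [-0.4, 0.0, -1.3]
opening: 0.0345
grip_force: 15.0
time: 48.2
position: [0.5033, 0.0228, 0.2912]
tool_rot: [-3.141, -0.002, 2.957]
contact_force: [-0.8, 0.4, -1.2]
opening: 0.0346
grip_force: 15.0
t 48.2 pos [0.5033 0.0228 0.2912] rot [-1.7998e+02 -1.2000e-01  1.6941e+02] shift [ 0.002 -0.004  0.015] turn 0.0 F [-0.8  0.4 -1.2] open 0.0346 grip 15.0
```

```bash
python3 -m jog '[[[0,0,0.014,0,0,0,0],[0,0,0,0,0,0,0],[0,0,0,0,0,0,0.4],[0,0,0,0,0,0,0.45],[0,0,0,0,0,0,0.5],[0,0,-0.1,0,0,0,0.5],[0,0,-0.25,0,0,0,0.5],[0,0,-0.25,0,0,0,0.5],[0,0,-0.2,0,0,0,0.5],[0,0,0,0,0,0,0.5]]]' 5; python3 r.py yellow;python3 go.py 0.6585 -0.06 0.4 169.4
```

```text
time: 49.2
position: [0.5035, 0.0228, 0.4166]
tool_rot: [3.14, 0.007, 2.957]
contact_force: [0.8, 0.3, 0.1]
opening: 0.0467
grip_force: 0.0
yellow n 69 360 xsect [ 0.659  -0.0586] halfw mm 9.4 13.2 true 12.0 far-est [ 0.658  -0.0581]
t 49.3 pos [0.5034 0.0227 0.412 ] rot [1.7998e+02 1.0000e-01 1.6941e+02] shift [-1.117 -0.352  0.082] turn 0.0 F [-0.2 -0.5 -1. ] open 0.0463 grip 0.0
```

```bash
python3 -m jog '[[[-0.1,-0.03,0,0,0,0,0.5],[-0.2,-0.063,0,0,0,0,0.5],[-0.2,-0.063,0,0,0,0,0.5],[-0.2,-0.063,0,0,0,0,0.5],[-0.2,-0.063,0,0,0,0,0.5],[-0.17,-0.053,0,0,0,0,0.5],[-0.047,-0.017,0,0,0,0,0.5],[0,0,0,0,0,0,0.5],[0,0,0,0,0,0,0.5]]]'; python3 go.py 0.6587 -0.0595 0.236 169.4
```

```text
time: 50.2
position: [0.658, -0.0596, 0.4103]
tool_rot: [3.142, -0.001, 2.957]
contact_force: [0.0, 0.0, -0.4]
opening: 0.0464
grip_force: 0.0
t 50.2 pos [ 0.658  -0.0596  0.4103] rot [ 1.8000e+02 -6.0000e-02  1.6942e+02] shift [-6.000e-03  1.000e-03  1.162e+00] turn 0.001 F [ 0.   0.  -0.4] open 0.0464 grip 0.0
```

```bash
python3 -m jog '[[[-0.005,0,0.15,0,0,0,0.5],[0,0,0.25,0,0,0,0.5],[0,0,0.3,0,0,0,0.5],[0,0,0.3,0,0,0,0.5],[0,0,0.16,0,0,0,0.5],[0,0,0,0,0,0,0.5],[0,0,0,0,0,0,0.1],[0,0,0,0,0,0,0.1],[0,0,0,0,0,0,0.1],[0,0,0,0,0,0,0.1],[0,0,0,0,0,0,0.1],[0,0,0,0,0,0,0.5]]]' 5
python3 -m jog '[[[0,0,0,0,0,0,0.5],[0,0,0,0,0,0.28,0.5],[0,0,0,0,0,0.28,0.5],[0,0,0,0,0,0.28,0.5],[0,0,0,0,0,0.28,0.5],[0,0,0,0,0,0.28,0.5],[0,0,0,0,0,0.28,0.5],[0,0,0,0,0,0.28,0.5],[0,0,0,0,0,0.28,0.5],[0,0,0,0,0,0.28,0.5],[0,0,0,0,0,0.28,0.5],[0,0,0,0,0,0.28,0.5]]]'
python3 -m jog '[[[0,0,0,0,0,0,0.1],[0,0,0,0,0,0,0.1],[0,0,0,0,0,0,0.1],[0,0,0,0,0,0,0.1],[0,0,0,0,0,0,0.1],[0,0,0,0,0,0,0.1]]]' 5
python3 -m jog '[[[0,0,0,0,0,0,0.4],[0,0,0,0,0,0,0.4],[0,0,-0.1,0,0,0,0.4],[0,0,-0.15,0,0,0,0.4],[0,0,-0.08,0,0,0,0.4],[0,0,0,0,0,0,0.1],[0,0,0,0,0,0,0.1],[0,0,0,0,0,0,0.1]]]' 
python3 go.py 0.6587 -0.0595 0.289 81
```

```text
time: 51.4
position: [0.6595, -0.0601, 0.2378]
tool_rot: [3.142, 0.001, 2.957]
contact_force: [0.3, -0.5, -0.0]
opening: 0.0283
grip_force: 0.0
time: 52.6
position: [0.6593, -0.0601, 0.2367]
tool_rot: [-3.141, 0.0, 1.411]
contact_force: [0.7, -0.1, -0.0]
opening: 0.046
grip_force: 0.0
time: 53.2
position: [0.6593, -0.06, 0.2367]
tool_rot: [-3.142, 0.0, 1.418]
contact_force: [-0.3, 0.3, -0.2]
opening: 0.0242
grip_force: 5.0
time: 54.0
position: [0.6593, -0.06, 0.2857]
tool_rot: [-3.141, 0.0, 1.417]
contact_force: [-0.1, 0.4, 3.7]
opening: 0.0236
grip_force: 5.0
t 54.0 pos [ 0.6593 -0.06    0.2857] rot [-179.98    0.     81.18] shift [ 0.003 -0.004 -0.022] turn 0.006 F [-0.1  0.4  3.7] open 0.0236 grip 5.0
```

```bash
python3 -m jog '[[[0,0,0,0,0,0,0],[0,0,0,0,0,0,0],[0,0,-0.1,0,0,0,0],[0,0,-0.25,0,0,0,0],[0,0,-0.25,0,0,0,0],[0,0,-0.25,0,0,0,0],[-0.1,0,-0.15,0,0,0,0],[-0.25,0,0,0,0,0,0],[-0.3,0,0,0,0,0,0],[-0.3,0,0,0,0,0,0],[-0.25,0,0,0,0,0,0],[0,0,0,0,0,0,0]]]' 15
cat > g5.py <<'E'
from nest import *
ring((40,60,25),(90,255,255),.120,(312,206,346,244))
ring((40,40,40),(90,255,255),.120,(312,206,346,244))
est((40,60,25),(90,255,255),(290,165,325,210),.0175,.120,'far')
est((40,40,15),(90,255,255),(290,165,325,210),.0175,.120,'far')
ring((0,70,60),(12,255,255),.099,(318,214,340,237)); ring((0,0,110),(180,70,255),.078)
E
python3 g5.py; python3 go.py 0.503 0.0228 0.43 81
```

```text
time: 55.2
position: [0.6307, -0.2417, 0.4365]
tool_rot: [-3.141, 0.001, 1.413]
contact_force: [0.3, 0.3, -1.4]
opening: 0.0231
grip_force: 15.0
few 0
few 0
n 181 halfw 17.1 of 17.5 centre [0.5022 0.0189] ref lateral of (.5103,.0264) mm -2.7
n 181 halfw 17.1 of 17.5 centre [0.5022 0.0189] ref lateral of (.5103,.0264) mm -2.7
top ring n 67 ellipse [504.9  23. ] [44.  51.4] circ [500.4  20.7] 24.3
top ring n 88 ellipse [504.9  23.8] [55.  56.8] circ [506.4  24.2] 30.7
t 55.3 pos [ 0.6314 -0.2386  0.4366] rot [-1.7998e+02 -1.0000e-02  8.1090e+01] shift [ 1.589 -1.116  0.045] turn 0.003 F [ 0.1 -0.2 -0.8] open 0.0236 grip 15.0
```

Run:
```python
from h import *
ct=cam('top');cs=cam('side')
a=cv2.resize(ct['image'][206:242,309:345,::-1],(400,400),interpolation=3); b=cv2.resize(cs['image'][170:250,270:350,::-1],(400,400),interpolation=3)
cv2.imwrite('pics/last.png',np.hstack([a,b]))
hsv=cv2.cvtColor(ct['image'],cv2.COLOR_RGB2HSV)
for r in (216,220,224,228,232): print(r,[tuple(int(k) for k in x) for x in hsv[r,318:338:1]])
```

```text
216 [(20, 113, 153), (20, 89, 180), (20, 67, 191), (20, 56, 188), (18, 62, 181), (18, 87, 173), (17, 115, 166), (17, 135, 160), (17, 145, 155), (17, 150, 151), (16, 148, 148), (16, 139, 150), (16, 126, 152), (16, 109, 154), (16, 90, 156), (18, 77, 162), (19, 72, 166), (19, 80, 159), (19, 93, 134), (19, 105, 100)]
220 [(20, 72, 195), (19, 108, 193), (17, 150, 187), (16, 173, 165), (18, 167, 134), (27, 146, 110), (32, 144, 110), (29, 149, 120), (26, 161, 139), (24, 167, 150), (24, 168, 153), (24, 167, 150), (26, 160, 140), (30, 148, 124), (34, 145, 116), (32, 140, 109), (21, 140, 122), (13, 122, 146), (12, 82, 165), (16, 57, 171)]
224 [(13, 102, 180), (12, 166, 175), (15, 178, 152), (31, 141, 119), (36, 146, 129), (25, 164, 149), (21, 177, 177), (21, 180, 187), (21, 181, 190), (21, 181, 189), (21, 182, 188), (21, 180, 188), (21, 182, 188), (21, 180, 187), (22, 178, 178), (25, 164, 151), (34, 147, 130), (26, 142, 122), (11, 143, 150), (6, 104, 157)]
228 [(14, 76, 182), (11, 128, 180), (13, 168, 164), (21, 166, 140), (32, 146, 131), (31, 150, 139), (25, 165, 161), (22, 175, 179), (21, 180, 187), (21, 182, 188), (21, 180, 187), (21, 181, 186), (21, 180, 184), (22, 176, 177), (25, 167, 159), (31, 151, 140), (32, 147, 134), (20, 145, 149), (9, 110, 171), (6, 71, 173)]
232 [(18, 33, 116), (13, 32, 145), (9, 49, 162), (7, 82, 171), (8, 123, 174), (13, 153, 172), (17, 164, 169), (21, 167, 166), (24, 163, 163), (27, 158, 160), (28, 153, 155), (27, 155, 155), (25, 161, 160), (21, 166, 169), (17, 163, 178), (12, 147, 184), (7, 125, 182), (5, 98, 164), (5, 74, 135), (10, 61, 100)]
```

View pics/last.png

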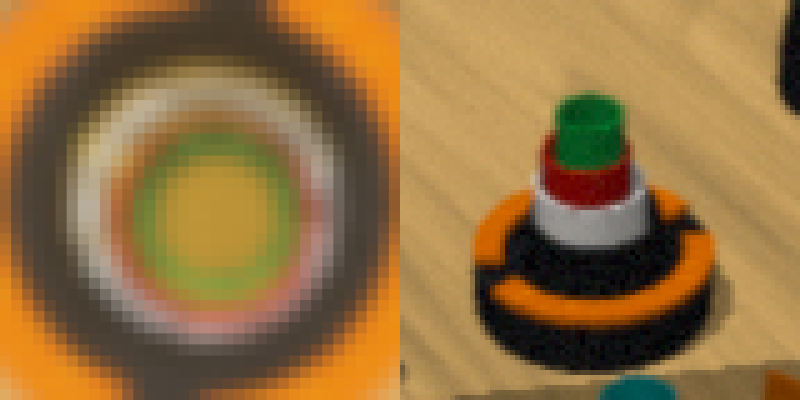

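Nest is coaxial: the green ring centre is at crop (218,215), i.e. top pixel ≈(328.1,224.8), with red and white around it.

```bash
python3 - <<'E'
from nest import *
print(onz(ct,328.1,224.8,.12).round(4)); ring((26,100,80),(50,255,255),.12,(317,214,341,238))
E
python3 go.py 0.505 0.022 0.43 81
```

```text
[0.5046 0.0218 0.12  ]
top ring n 84 ellipse [504.6  22.3] [30.9 31. ] circ [504.7  22.4] 17.6
t 55.5 pos [ 0.6319 -0.2368  0.4365] rot [ 1.800e+02 -1.000e-02  8.125e+01] shift [ 1.577 -1.099  0.044] turn 0.009 F [-0.1  0.7 -0.5] open 0.0233 grip 15.0
```

```bash
python3 -m jog '[[[0.08,-0.05,0,0,0,0,0],[0.17,-0.119,0,0,0,0,0],[0.17,-0.119,0,0,0,0,0],[0.17,-0.119,0,0,0,0,0],[0.17,-0.119,0,0,0,0,0],[0.17,-0.119,0,0,0,0,0],[0.17,-0.119,0,0,0,0,0],[0.17,-0.119,0,0,0,0,0],[0.17,-0.119,0,0,0,0,0],[0.13,-0.095,0,0,0,0,0],[0,0,0,0,0,0,0],[0,0,0,0,0,0,0]]]'; python3 go.py 0.5046 0.0222 0.43 81
cat > y5.py <<'E'
from rim import *
est((40,60,25),(90,255,255),(290,165,325,210),.0175,.120,'far')
est((22,170,40),(34,255,255),(295,110,322,186),.012,read_state()['position'][2]-.2857,'near')
E
python3 y5.py
```

```text
time: 56.7
position: [0.5046, 0.0209, 0.4365]
tool_rot: [3.141, -0.0, 1.419]
contact_force: [-0.2, -0.4, -1.3]
opening: 0.0231
grip_force: 15.0
t 56.7 pos [0.5046 0.0209 0.4365] rot [179.95  -0.    81.29] shift [ 0.008 -0.001  0.043] turn 0.01 F [-0.2 -0.4 -1.3] open 0.0231 grip 15.0
n 174 halfw 17.0 of 17.5 centre [0.5023 0.0188] ref lateral of (.5103,.0264) mm -2.65
n 443 halfw 11.7 of 12.0 centre [0.5022 0.0176] ref lateral of (.5103,.0264) mm -2.03
```

```bash
python3 -m jog '[[[0.008,0,0.06,0,0,0,0],[0,0,0.06,0,0,0,0],[0,0,0.04,0,0,0,0],[0,0,0.04,0,0,0,0],[0,0,0.03,0,0,0,0],[0,0,0.03,0,0,0,0],[0,0,0,0,0,0,0]]]'; python3 -m jog '[[[0,0,0.03,0,0,0,0],[0,0,0.03,0,0,0,0],[0,0,0,0,0,0,0]]]'; python3 go.py 0.5046 0.0222 0.31 81.2
```

```text
time: 57.45
position: [0.5054, 0.0212, 0.3966]
tool_rot: [-3.141, 0.0, 1.417]
contact_force: [-0.1, 0.3, -1.4]
opening: 0.0233
grip_force: 15.0
time: 57.75
position: [0.5053, 0.0212, 0.3875]
tool_rot: [-3.141, 0.0, 1.417]
contact_force: [0.8, -0.0, -0.1]
opening: 0.0233
grip_force: 15.0
t 57.75 pos [0.5053 0.0212 0.3875] rot [-1.7996e+02  1.0000e-02  8.1180e+01] shift [ 0.006 -0.005  0.517] turn -0.001 F [ 0.8 -0.  -0.1] open 0.0233 grip 15.0
```

Bottom is at about 102 mm, inside the green rim (120 mm) with no contact. Continue.

```bash
python3 -m jog '[[[0,0,0.06,0,0,0,0],[0,0,0.06,0,0,0,0],[0,0,0.06,0,0,0,0],[0,0,0,0,0,0,0]]]'; python3 -m jog '[[[0,0,0.06,0,0,0,0],[0,0,0.06,0,0,0,0],[0,0,0.06,0,0,0,0],[0,0,0.06,0,0,0,0],[0,0,0.06,0,0,0,0],[0,0,0.02,0,0,0,0],[0,0,0,0,0,0,0]]]';python3 go.py 0.5046 0.0222 0.31 81.2
```

```text
time: 58.15
position: [0.5052, 0.0212, 0.3594]
tool_rot: [-3.139, 0.0, 1.417]
contact_force: [0.1, 1.0, -0.7]
opening: 0.0234
grip_force: 15.0
time: 58.85
position: [0.5054, 0.0212, 0.3127]
tool_rot: [-3.141, 0.0, 1.417]
contact_force: [0.1, 0.2, -0.2]
opening: 0.0233
grip_force: 15.0
t 58.85 pos [0.5054 0.0212 0.3127] rot [-1.7996e+02  1.0000e-02  8.1180e+01] shift [ 0.006 -0.006  0.018] turn -0.001 F [ 0.1  0.2 -0.2] open 0.0233 grip 15.0
```

```bash
python3 -m jog '[[[0,0,0.015,0,0,0,0],[0,0,0,0,0,0,0],[0,0,0,0,0,0,0.35],[0,0,0,0,0,0,0.4],[0,0,0,0,0,0,0.4],[0,0,-0.1,0,0,0,0.4],[0,0,-0.25,0,0,0,0.4],[0,0,-0.25,0,0,0,0.4],[0,0,-0.1,0,0,0,0.4],[0,0,0,0,0,0,0.4]]]' 5
python3 -m jog '[[[-0.1,0,0,0,0,0,0.4],[-0.25,0,0,0,0,0,0.4],[-0.3,0,0,0,0,0,0.4],[-0.3,0,0,0,0,0,0.4],[-0.3,0,0,0,0,0,0.4],[-0.25,0,0,0,0,0,0.4],[-0.1,0,0,0,0,0,0.4],[0,0,0,0,0,0,0.4],[0,0,0,0,0,0,0.4],[0,0,0,0,0,0,0.4]]]'
cat > fin.py <<'E'
from nest import *
# side: bearing/top heights of each section
est((22,170,40),(34,255,255),(295,150,325,200),.012,.141,'far')
est((40,60,25),(90,255,255),(290,165,325,210),.0175,.120,'far')
est((0,130,40),(10,255,255),(290,175,325,215),.023,.099,'far')
ring((26,100,80),(50,255,255),.12,(317,214,341,238)); ring((0,0,110),(180,70,255),.078)
hsv=cv2.cvtColor(ct['image'],cv2.COLOR_RGB2HSV)
def blob(lo,hi,bb,z,t):
    m=cv2.inRange(hsv,lo,hi)[bb[1]:bb[3],bb[0]:bb[2]]; v,u=np.nonzero(m); P=np.array([onz(ct,a+bb[0],b+bb[1],z)[:2] for a,b in zip(u,v)],np.float32)*1000; print(t,len(u),P.mean(0).round(1),np.round(cv2.minEnclosingCircle(P),1) if 0 else [np.round(k,1) for k in cv2.minEnclosingCircle(P)])
blob((0,0,70),(180,110,200),(170,225,250,305),.012,'cap grey')
blob((20,150,100),(34,255,255),(170,225,250,305),.046,'cap yellow')
blob((100,120,50),(128,255,255),(170,225,250,305),.004,'mat')
blob((0,130,60),(10,255,255),(140,155,180,225),.01,'phone')
E
python3 fin.py
```

```text
time: 59.85
position: [0.5054, 0.0212, 0.4191]
tool_rot: [3.137, -0.001, 1.417]
contact_force: [0.2, -0.3, -1.2]
opening: 0.0373
grip_force: 0.0
time: 60.85
position: [0.4688, -0.215, 0.4157]
tool_rot: [-3.141, -0.0, 1.418]
contact_force: [0.6, -0.3, -0.1]
opening: 0.0375
grip_force: 0.0
n 112 halfw 12.0 of 12.0 centre [0.5043 0.0172] ref lateral of (.5103,.0264) mm -0.08
n 116 halfw 15.8 of 17.5 centre [0.4988 0.0157] ref lateral of (.5103,.0264) mm -3.91
n 123 halfw 21.9 of 23.0 centre [0.4951 0.0123] ref lateral of (.5103,.0264) mm -5.15
top ring n 86 ellipse [504.2  22.4] [29.8 31.1] circ [504.2  22.2] 17.4
top ring n 75 ellipse [505.1  24. ] [54.6 56.2] circ [506.7  24.6] 30.4
cap grey 1249 [396.2 344.1] [array([397.1, 343.8]), np.float64(112.8)]
cap yellow 152 [397.3 340.8] [array([399.8, 334. ]), np.float64(50.2)]
mat 2257 [396.9 344.3] [array([397. , 345.8]), np.float64(106.6)]
phone 537 [600.1 480.5] [array([600. , 483.6]), np.float64(80.9)]
```

```bash
python3 -m jog '[[[0,0,0,0,0,0,0.4],[0,0,0,0,0,0,0.4],[0,0,0,0,0,0,0.4]]]' && python3 -c "
from plant import ticket; print(ticket.finish_job())"
```

```text
time: 61.25
position: [0.4687, -0.2157, 0.4161]
tool_rot: [3.141, 0.0, 1.417]
contact_force: [-0.2, -0.0, -0.1]
opening: 0.0371
grip_force: 0.0
the job is handed in; nothing more can be done
None
```

I handed the job in at about 61 s: the cap lies on the middle of the mat, all five sections are nested in the socket, and I kept the arm clear of the phone and nose cone; no verdict came back, and the final check was camera measurements only.

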